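# Scatter desiccant blocks over a baking tray before packing

## Task

First slide the baking tray across the bench, without lifting it, onto the kraft paper until it lies flush along the wooden stop. Then take the shaker by its handle and shake all seven desiccant blocks out evenly over the tray, so that every quarter of the tray gets at least one, without touching the blocks. Stand the shaker upright back on its cardboard mat, and leave the bottles, tape and pen where they are.

Things in the scene. Friction and masses are not known exactly. Their poses are not given: they have to be found in the camera images.
- tray: Dark steel baking tray, loose, open-topped with upright walls: 160 (its x) x 220 (its y) x 26 mm high, walls and floor 4 mm thick (a look-only rolled lip adds about 4 mm all round at the rim), about 450 g. Origin: centre of its underside. Its two middle lines (its x = 0 and y = 0) divide it into the four quarters.
- place (a point): Where the tray's origin lies when the tray is home (table level, z up): the middle of the kraft paper sheet, 320 mm along y, taped flat on the bench (no thickness). x points straight to the stop: a fixed wooden strip 18 mm high, 22 mm deep, 300 mm long along y, whose near face is 81.5 mm from this point in +x.
- shaker: Grey shaker, loose: box 118 (its x) x 59 (y) x 60 mm high, 220 g, open only at its -x end (the mouth). A 3 mm divider makes two lanes 24 mm wide, 24 high, under a clear roof, with 4 and 3 blocks in file; their floor rises 12 degrees to the mouth. Upright, the blocks stay in; with the mouth end lowered about 25 (shaken) to 48 degrees they slide out. Origin: centre of its underside, z up.
- mouth (a point): Middle of the lower edge of the shaker's mouth, where the blocks leave: 53 mm from the shaker's origin along its -x, 31 mm above its underside. Axes as the shaker's.
- handle (a point): Grip point of the shaker's black handle, a square post 24 x 24 mm standing on the middle of the shaker, its top 110 mm above the underside; this point is 86 mm above the shaker's origin, on the post's axis. Axes as the shaker's, faces of the post square to its x and y.
- mat: Corrugated cardboard mat, fixed, 200 (x) x 140 (y) x 4 mm, on which the shaker stands. Origin: centre of its underside; its top is 4 mm higher.
- marker: Black marker pen, bystander, 14 mm thick, 110 mm long, lying loose in front of the mat. Origin: its underside at mid length.
- tape: Roll of tape lying flat, bystander, 90 mm across, 30 mm high, loose behind the mat. Origin: centre of its underside.
- flask: Flask, bystander, 60 mm across, 170 mm tall, loose, at the back. Origin: centre of its underside.
- bottle: Bottle, bystander, 56 mm across, 150 mm tall, loose, at the back. Origin: centre of its underside.
- block0: Desiccant block 1 of 7, all alike: white hard plastic, 20 x 20 x 16 mm, 12 g, at first inside the shaker. Origin: centre of its 20 x 20 mm underside.
- block1: Desiccant block 2 of 7, all alike: white hard plastic, 20 x 20 x 16 mm, 12 g, at first inside the shaker. Origin: centre of its 20 x 20 mm underside.
- block2: Desiccant block 3 of 7, all alike: white hard plastic, 20 x 20 x 16 mm, 12 g, at first inside the shaker. Origin: centre of its 20 x 20 mm underside.
- block3: Desiccant block 4 of 7, all alike: white hard plastic, 20 x 20 x 16 mm, 12 g, at first inside the shaker. Origin: centre of its 20 x 20 mm underside.
- block4: Desiccant block 5 of 7, all alike: white hard plastic, 20 x 20 x 16 mm, 12 g, at first inside the shaker. Origin: centre of its 20 x 20 mm underside.
- block5: Desiccant block 6 of 7, all alike: white hard plastic, 20 x 20 x 16 mm, 12 g, at first inside the shaker. Origin: centre of its 20 x 20 mm underside.
- block6: Desiccant block 7 of 7, all alike: white hard plastic, 20 x 20 x 16 mm, 12 g, at first inside the shaker. Origin: centre of its 20 x 20 mm underside.
Not all that is in view belongs to the job. Several things have the shape of the mat; the one meant has the colours described above.

How it is judged (in metres and radians):
On the way, in this order (a step that is already met when the one before it is completed fails the run):
1. the tray lies on the paper along the wooden stop, with no block in it yet (x of tray in the frame of place above -0.012 m and y of tray in the frame of place between -0.04 and 0.04 m and angle between the x axis of tray and the x axis of place, either way round below 0.12 rad and not (horizontal distance between block0 and tray below 0.075 m) and not (horizontal distance between block1 and tray below 0.075 m) and not (horizontal distance between block2 and tray below 0.075 m) and not (horizontal distance between block3 and tray below 0.075 m) and not (horizontal distance between block4 and tray below 0.075 m) and not (horizontal distance between block5 and tray below 0.075 m) and not (horizontal distance between block6 and tray below 0.075 m)), for 0.2 s.
2. all seven blocks are in the tray, at least one in every quarter (x of block0 in the frame of tray between -0.078 and 0.078 m and y of block0 in the frame of tray between -0.108 and 0.108 m and z of each of block0, block1, block2, block3, block4, block5, block6 in the frame of tray below 0.05 m and x of block1 in the frame of tray between -0.078 and 0.078 m and y of block1 in the frame of tray between -0.108 and 0.108 m and x of block2 in the frame of tray between -0.078 and 0.078 m and y of block2 in the frame of tray between -0.108 and 0.108 m and x of block3 in the frame of tray between -0.078 and 0.078 m and y of block3 in the frame of tray between -0.108 and 0.108 m and x of block4 in the frame of tray between -0.078 and 0.078 m and y of block4 in the frame of tray between -0.108 and 0.108 m and x of block5 in the frame of tray between -0.078 and 0.078 m and y of block5 in the frame of tray between -0.108 and 0.108 m and x of block6 in the frame of tray between -0.078 and 0.078 m and y of block6 in the frame of tray between -0.108 and 0.108 m and ((x of block0 in the frame of tray above 0 m and y of block0 in the frame of tray above 0 m) or (x of block1 in the frame of tray above 0 m and y of block1 in the frame of tray above 0 m) or (x of block2 in the frame of tray above 0 m and y of block2 in the frame of tray above 0 m) or (x of block3 in the frame of tray above 0 m and y of block3 in the frame of tray above 0 m) or (x of block4 in the frame of tray above 0 m and y of block4 in the frame of tray above 0 m) or (x of block5 in the frame of tray above 0 m and y of block5 in the frame of tray above 0 m) or (x of block6 in the frame of tray above 0 m and y of block6 in the frame of tray above 0 m)) and ((x of block0 in the frame of tray above 0 m and y of block0 in the frame of tray below 0 m) or (x of block1 in the frame of tray above 0 m and y of block1 in the frame of tray below 0 m) or (x of block2 in the frame of tray above 0 m and y of block2 in the frame of tray below 0 m) or (x of block3 in the frame of tray above 0 m and y of block3 in the frame of tray below 0 m) or (x of block4 in the frame of tray above 0 m and y of block4 in the frame of tray below 0 m) or (x of block5 in the frame of tray above 0 m and y of block5 in the frame of tray below 0 m) or (x of block6 in the frame of tray above 0 m and y of block6 in the frame of tray below 0 m)) and ((x of block0 in the frame of tray below 0 m and y of block0 in the frame of tray above 0 m) or (x of block1 in the frame of tray below 0 m and y of block1 in the frame of tray above 0 m) or (x of block2 in the frame of tray below 0 m and y of block2 in the frame of tray above 0 m) or (x of block3 in the frame of tray below 0 m and y of block3 in the frame of tray above 0 m) or (x of block4 in the frame of tray below 0 m and y of block4 in the frame of tray above 0 m) or (x of block5 in the frame of tray below 0 m and y of block5 in the frame of tray above 0 m) or (x of block6 in the frame of tray below 0 m and y of block6 in the frame of tray above 0 m)) and ((x of block0 in the frame of tray below 0 m and y of block0 in the frame of tray below 0 m) or (x of block1 in the frame of tray below 0 m and y of block1 in the frame of tray below 0 m) or (x of block2 in the frame of tray below 0 m and y of block2 in the frame of tray below 0 m) or (x of block3 in the frame of tray below 0 m and y of block3 in the frame of tray below 0 m) or (x of block4 in the frame of tray below 0 m and y of block4 in the frame of tray below 0 m) or (x of block5 in the frame of tray below 0 m and y of block5 in the frame of tray below 0 m) or (x of block6 in the frame of tray below 0 m and y of block6 in the frame of tray below 0 m))), for 0.2 s.
At the end, for the whole second after the job is handed in: Tray within 12 mm of the stop, within 40 mm of the paper's middle along it, square within 7 degrees; all seven blocks inside it, at least one block centre in each quarter; shaker upright on the mat, centre within 50 mm of the mat's; all at rest (all of step 2 and x of tray in the frame of place above -0.012 m and y of tray in the frame of place between -0.04 and 0.04 m and angle between the x axis of tray and the x axis of place, either way round below 0.12 rad and horizontal distance between shaker and mat below 0.05 m and angle between shaker's own z axis and vertical below 0.1 rad and height (world z) of shaker below 0.012 m and linear speed of each of block0, block1, block2, block3, block4, block5, block6, tray, shaker below 0.02 m/s); the robot touches nothing.
It fails at once if the fingers touch a block (contact force between the fingers and block0 above 0.5 N or contact force between the fingers and block1 above 0.5 N or contact force between the fingers and block2 above 0.5 N or contact force between the fingers and block3 above 0.5 N or contact force between the fingers and block4 above 0.5 N or contact force between the fingers and block5 above 0.5 N or contact force between the fingers and block6 above 0.5 N).
It fails at once if the tray is lifted or tipped (height (world z) of tray above 0.015 m or angle between tray's own z axis and vertical above 0.15 rad).
It fails at once if a bystander is displaced by more than 30 mm (distance of any of tape, marker, flask, bottle from where it was at the start of the episode above 0.03 m).
It also fails if it takes over 72 s, if anything falls off the work surface, if the arm or the gripper's body presses on something with over 40 N, if the wrist force passes 120 N, or if a joint passes its speed limit or range.

## Robot

A 6-joint arm with a two-finger parallel gripper is mounted at the origin on the work surface. World frame = base frame: x ahead of the robot, y to its left, z up, the work surface at z = 0. Lengths are in mm, angles in rad, forces in N, time in s.
With the tool pointing down it reaches from about 300 to 750 mm from the base axis. Payload 8.5 kg.
Tool frame: the origin (TCP) lies at the very end of the fingers, on their centre line; the grasp point (between the pads) lies 19 mm behind it; z points along the fingers, y is the line along which they close (so a half turn about z gives the same grasp; the last joint's range is limited). The gripper opens to 88 mm and grips with 3 to 60 N. Pads are 18 mm wide; open, the fingers measure 123 mm over their backs; the gripper's body (75 mm by 187 mm) begins 45 mm behind the grasp point.
Start: joints at [1.066, 0.381, 1.297, -0, 1.464, -0.215], TCP at [157.16, 527.05, 238.748] pointing down, gripper open.
Joint ranges: [-3.11, 3.11], [-0.89, 2.33], [0.22, 2.48], [-1.42, 4.56], [0.17, 2.85], [-2.88, 2.88]. Speed limits (rad/s): [2.39, 2.39, 3.14, 3.14, 3.14, 3.14].

## Interface

Orientations are given as a rotation vector (axis times angle).
In Python, from cell import ctrl gives the robot as it stands.
- The arm moves only by the tool step_arm, never from a script. Its argument "series" is a list of rows, each an object with "dp": the shift along the world's x, y, z in cm, a list of three; "yaw": the turn about the world's z in rad; "hand": the closure in counts, from 0 (fully open) to 255 (shut). A call has exactly 8 rows; each row is the pose to reach, as a shift and turn from the pose commanded when the call began; what a row does not reach only later rows make up. A row lasts 1/10 s, in which the tool goes at most 50 mm and 8.59 degrees, less where a joint would pass 70% of its speed; a pose out of reach is approached as far as the arm can. A call with a gripper value outside its range is refused whole. The fingers move at their own pace and stop on an object; "newtons" is the grip in N (left out, the last holds). Time passes only in rows, so rows that repeat a pose let the fingers close, or fill a call up. It gives the time, the measured TCP pose, the force, the opening and the grip force at its end, in the units of the state.
- ctrl.get_state(): the state, without advancing time (a new reading comes with each control period).
- ctrl.snapshot(name): name is "side" or "top"; returns a dict with "pixels" (480x640x3 uint8, red, green, blue), "mtx" (3x3 intrinsics, pixels), "xyz" and "attitude" of the camera in the world. Camera axes: x right, y up, looking along -z (the intrinsics and any distortion apply to the point x, -y, -z); pixel columns grow to the right and rows downward; lengths in mm; the calibration is good to about 2 mm. A picture is of the moment at which its call begins. There is no depth.
- ctrl.close_job(): hands the job in; it is judged then, once.
The state is a dict: "t": time; "joints": joint angles; "dq": joint speeds; "joint_efforts": joint torques, N m; "position": TCP position; "eef_rot": TCP orientation; "ft_force": force on the tool from outside, world axes, zero at the start; "wrist_torque": the same for the moment, N m; "grip_width": finger opening in mm; "grip_force": force on a finger pad.
Only numpy, scipy, OpenCV 4.12 (cv2) and the standard library are available. Lean on these libraries where they do the work, as an engineer would, in place of code of your own. Each camera call takes 0.05 s, during which the arm holds its last target. There are 200 camera calls.

## Working session

There is one attempt and no reset: what is moved stays moved. The work goes in short steps, Python scripts to look and compute and a tool call to move; the robot and the scene stay as the last step left them, time stands still between calls to the robot, and variables do not carry over. Pictures are saved under pics/ and viewed, at most 10 in all, crops included, and the job is handed in when it is done.

Besides the shell and the picture viewer there is one more tool, called after "Emit:" by a JSON object that holds its "method" and its "body", one argument or row to a line. step_arm: Moves the arm, as the interface text tells. Its arguments: {"type":"object","properties":{"series":{"type":"array","items":{"type":"object","properties":{"dp":{"type":"array","items":{"type":"number"}},"yaw":{"type":"number"},"hand":{"type":"number"}}}},"newtons":{"type":"number"}},"required":["series"]}

```bash
ls; mkdir -p pics; cat > h.py <<'E'
import numpy as np, cv2
from scipy.spatial.transform import Rotation as R
from cell import ctrl
def snap(n):
    return ctrl.snapshot(n)
def cam(s):
    return np.array(s["mtx"],float),np.array(s["xyz"],float),R.from_rotvec(s["attitude"]).as_matrix() if np.size(s["attitude"])==3 else np.array(s["attitude"])
def ray(s,uv,z):
    K,c,M=cam(s); uv=np.atleast_2d(uv).astype(float)
    p=cv2.undistortPoints(uv[:,None],K,None)[:,0]
    d=np.c_[p[:,0],-p[:,1],-np.ones(len(p))]@M.T
    return c+d*((z-c[2])/d[:,2])[:,None]
def proj(s,P):
    K,c,M=cam(s); q=(np.atleast_2d(P)-c)@M; q=np.c_[q[:,0],-q[:,1],-q[:,2]]
    r=q@K.T; return r[:,:2]/r[:,2:]
E
python3 - <<'E'
from h import *
for n in("top","side"):
    s=snap(n); cv2.imwrite(f"pics/{n}0.png",s["pixels"][...,::-1]); np.save(f"{n}0.npy",s,allow_pickle=True)
    print({k:v for k,v in s.items() if k!="pixels"})
print(ctrl.get_state()); print([a for a in dir(ctrl) if a[0]!='_'])
E
```

```text
pics
{'mtx': array([[552.96449113,   0.        , 315.94380161],
       [  0.        , 552.96449113, 235.23260615],
       [  0.        ,   0.        ,   1.        ]]), 'xyz': array([ 286.15225003,   28.72566917, 1134.37093977]), 'attitude': array([ 0.16559043, -0.16803286, -1.53672071])}
{'mtx': array([[483.65014742,   0.        , 325.55495402],
       [  0.        , 483.65014742, 241.36918769],
       [  0.        ,   0.        ,   1.        ]]), 'xyz': array([ -91.15425815, -653.39628439,  671.28494461]), 'attitude': array([ 0.96606602, -0.36544758, -0.64256236])}
{'t': 0.1, 'joints': array([ 1.06572739e+00,  3.81143350e-01,  1.29810260e+00, -3.81196217e-06,
        1.46358636e+00, -2.15282828e-01]), 'dq': array([-1.66539554e-03,  3.06989307e-04, -1.91549289e-03,  6.39257092e-04,
        8.04045312e-04, -7.33492004e-05]), 'joint_efforts': array([ 3.97923170e-03, -4.38649464e+01, -2.24914026e+01,  7.14591192e-02,
        3.41723557e-02, -5.86849728e-05]), 'position': array([157.04367117, 526.86796432, 238.21937911]), 'eef_rot': array([-4.53540611e-01, -3.10824377e+00,  1.82415052e-03]), 'ft_force': array([-0.16044934,  0.61325986,  0.28309492]), 'wrist_torque': array([ 0.01799241,  0.00641739, -0.03978795]), 'grip_force': 0.0, 'grip_width': 88.45860727317586}
['PlanningError', 'close_job', 'get_state', 'snapshot']
```

View pics/top0.png

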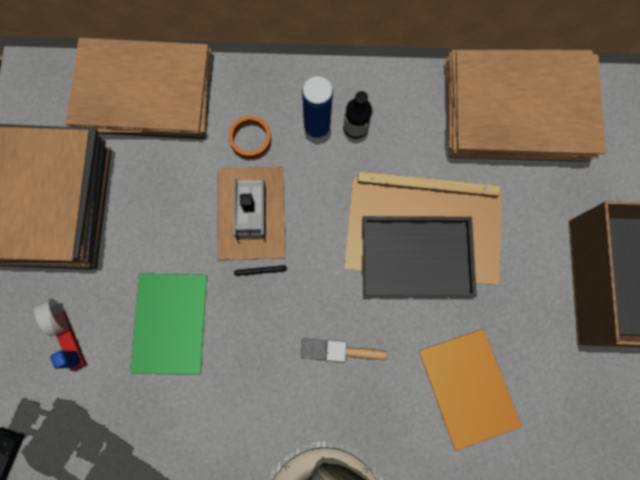

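View pics/side0.png

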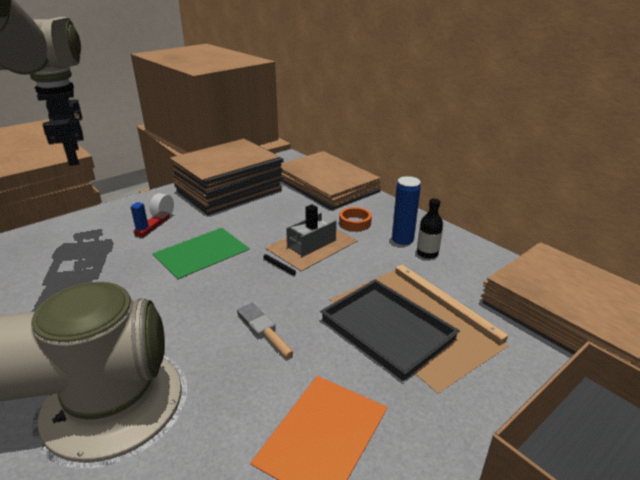

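```bash
python3 - <<'E'
from h import *
im=cv2.imread("pics/top0.png"); sd=cv2.imread("pics/side0.png")
a=cv2.resize(im[140:300,200:300],(375,600),interpolation=cv2.INTER_CUBIC)
b=cv2.resize(im[160:310,340:510],(425,375),interpolation=cv2.INTER_CUBIC)
c=cv2.resize(sd[195:280,255:365],(425,225)[:2],interpolation=cv2.INTER_CUBIC)
cv2.imwrite("pics/crop1.png",np.hstack([a,np.vstack([b,c])]))
E
```

```text
(no output)
```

View pics/crop1.png

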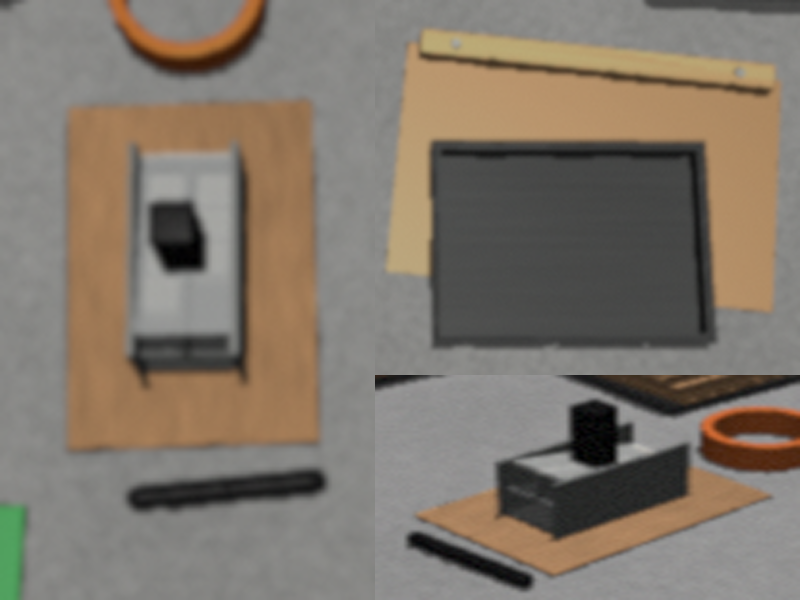

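```bash
python3 - <<'E'
from h import *
s=np.load("top0.npy",allow_pickle=True).item()
A=lambda L:[(200+x/3.75,140+y/3.75) for x,y in L]
B=lambda L:[(340+(x-375)/2.5,160+y/2.5) for x,y in L]
for n,L,z in [("mat",A([(68,107),(311,100),(317,441),(67,450)]),4),("rim",A([(132,147),(237,147),(243,352),(130,355)]),64),("post",A([(150,203),(192,203),(195,240),(152,243)]),114),
 ("stop",B([(420,30),(775,67),(772,88),(420,54)]),18),("tray",B([(432,142),(703,142),(715,343),(433,345)]),26),("paper",B([(408,42),(778,70),(772,310),(388,270)]),0)]:
    p=ray(s,L,z)[:,:2]; e=np.diff(np.vstack([p,p[:1]]),axis=0)
    print(n,p.round(0).tolist(),"c",p.mean(0).round(1),"len",np.hypot(*e.T).round(0),"ang",np.degrees(np.arctan2(e[:,1],e[:,0])).round(1))
E
```

```text
mat [[671.0, 244.0], [680.0, 105.0], [482.0, 94.0], [473.0, 232.0]] c [576.4 168.8] len [139. 198. 138. 199.] ang [ -86.6 -176.8   93.7    3.5]
rim [[629.0, 197.0], [631.0, 140.0], [518.0, 132.0], [515.0, 191.0]] c [573.2 164.9] len [ 57. 113.  60. 115.] ang [ -88.4 -175.7   93.2    2.8]
post [[584.0, 178.0], [584.0, 156.0], [565.0, 154.0], [562.0, 176.0]] c [573.8 166. ] len [21. 20. 22. 21.] ang [ -88.4 -172.6   95.8    6. ]
stop [[667.0, -55.0], [643.0, -355.0], [625.0, -352.0], [646.0, -55.0]] c [ 645.4 -204.2] len [301.  19. 297.  21.] ang [-94.6 169.8  85.9   0.6]
tray [[568.0, -65.0], [574.0, -290.0], [408.0, -294.0], [400.0, -68.0]] c [ 487.6 -179.2] len [224. 166. 226. 168.] ang [ -88.4 -178.5   92.     0.8]
paper [[662.0, -46.0], [646.0, -363.0], [440.0, -350.0], [464.0, -32.0]] c [ 553.1 -197.8] len [318. 207. 318. 199.] ang [-92.9 176.1  85.6  -4. ]
```

The top view shows the tray at (418,258), the kraft paper and wooden stop at (428,185), and the shaker standing at (250,210) with its mouth toward the robot. Three things have the mat's shape: green (170,323), orange (470,388) and cardboard (251,213). The crop confirms the cardboard one is meant, because it is brown and carries the shaker.

Emit:
{"method": "step_arm", "body": {
  "series": [
    {"dp":[3.3,-3.7,0],"yaw":0.05},
    {"dp":[6.6,-7.4,0],"yaw":0.1},
    {"dp":[9.9,-11.1,0],"yaw":0.15},
    {"dp":[13.2,-14.8,0],"yaw":0.2},
    {"dp":[16.5,-18.5,0],"yaw":0.218},
    {"dp":[19.8,-22.2,0],"yaw":0.218},
    {"dp":[23.1,-25.9,0],"yaw":0.218},
    {"dp":[26.3,-29.7,0],"yaw":0.218}
  ]
}}

```text
invalid input at $.series[0]: expected keys dp, yaw, hand
```

Emit:
{"method": "step_arm", "body": {
  "series": [
    {"dp":[-0.6,-5,-1]},
    {"dp":[-1.3,-10,-2]},
    {"dp":[-2,-15,-3]},
    {"dp":[-2.6,-20,-4]},
    {"dp":[-3.3,-25,-5]},
    {"dp":[-4,-30,-6]},
    {"dp":[-4.6,-35,-7]},
    {"dp":[-5.2,-40,-8]}
  ]
}}

```text
invalid input at $.series[0]: expected keys dp, yaw, hand
```

Emit:
{"method": "step_arm", "body": {
  "series": [
    {"dp":[3.3,-3.7,0],"yaw":0.05,"hand":0},
    {"dp":[6.6,-7.4,0],"yaw":0.1,"hand":0},
    {"dp":[9.9,-11.1,0],"yaw":0.15,"hand":0},
    {"dp":[13.2,-14.8,0],"yaw":0.2,"hand":0},
    {"dp":[16.5,-18.5,0],"yaw":0.218,"hand":0},
    {"dp":[19.8,-22.2,0],"yaw":0.218,"hand":0},
    {"dp":[23.1,-25.9,0],"yaw":0.218,"hand":0},
    {"dp":[26.3,-29.7,0],"yaw":0.218,"hand":0}
  ]
}}

```text
t: 0.9
position: [421.1, 228.3, 238.6]
eef_rot: [-0.113, -3.139, -0.0]
ft_force: [1.0, 0.1, 0.6]
grip_width: 88.1
grip_force: 0.0
```

Emit:
{"method": "step_arm", "body": {
  "series": [
    {"dp":[-0.6,-5,-1],"yaw":0,"hand":0},
    {"dp":[-1.3,-10,-2],"yaw":0,"hand":0},
    {"dp":[-2,-15,-3],"yaw":0,"hand":0},
    {"dp":[-2.6,-20,-4],"yaw":0,"hand":0},
    {"dp":[-3.3,-25,-5],"yaw":0,"hand":0},
    {"dp":[-4,-30,-6],"yaw":0,"hand":0},
    {"dp":[-4.6,-35,-7],"yaw":0,"hand":0},
    {"dp":[-5.2,-40,-8],"yaw":0,"hand":0}
  ]
}}

```text
t: 1.7
position: [368.7, -160.9, 160.6]
eef_rot: [0.113, 3.139, 0.0]
ft_force: [1.2, -1.0, 0.2]
grip_width: 88.5
grip_force: 0.0
```

Emit:
{"method": "step_arm", "body": {
  "series": [
    {"dp":[0,0,-4],"yaw":0,"hand":0},
    {"dp":[0,0,-8],"yaw":0,"hand":0},
    {"dp":[0,0,-12],"yaw":0,"hand":0},
    {"dp":[0,0,-14.5],"yaw":0,"hand":0},
    {"dp":[0,0,-14.8],"yaw":0,"hand":0},
    {"dp":[0,0,-14.8],"yaw":0,"hand":0},
    {"dp":[1,-0.07,-14.8],"yaw":0,"hand":0},
    {"dp":[2,-0.14,-14.8],"yaw":0,"hand":0}
  ]
}}

```text
t: 2.5
position: [390.9, -160.9, 14.2]
eef_rot: [0.113, 3.137, -0.003]
ft_force: [-0.0, -0.2, 0.6]
grip_width: 88.3
grip_force: 0.0
```

Emit:
{"method": "step_arm", "body": {
  "series": [
    {"dp":[1,-0.07,0],"yaw":0,"hand":0},
    {"dp":[2,-0.14,0],"yaw":0,"hand":0},
    {"dp":[3,-0.21,0],"yaw":0,"hand":0},
    {"dp":[4,-0.28,0],"yaw":0,"hand":0},
    {"dp":[5,-0.35,0],"yaw":0,"hand":0},
    {"dp":[6,-0.42,0],"yaw":0,"hand":0},
    {"dp":[6.5,-0.46,0],"yaw":0,"hand":0},
    {"dp":[7,-0.5,0],"yaw":0,"hand":0}
  ]
}}

```text
t: 3.3
position: [459.8, -165.4, 12.9]
eef_rot: [-0.113, -3.139, -0.0]
ft_force: [-4.7, 0.7, 2.9]
grip_width: 88.2
grip_force: 2.2
```

```bash
python3 - <<'E'
from h import *
s=snap("top"); np.save("top1.npy",s,allow_pickle=True)
im=s["pixels"][...,::-1]
cv2.imwrite("pics/push1.png",cv2.resize(im[150:310,330:520],(760,600)[:2] and (712,600),interpolation=cv2.INTER_CUBIC))
print(ctrl.get_state()["ft_force"])
E
```

```text
[-0.80071098  0.49939424 -0.03563464]
```

View pics/push1.png

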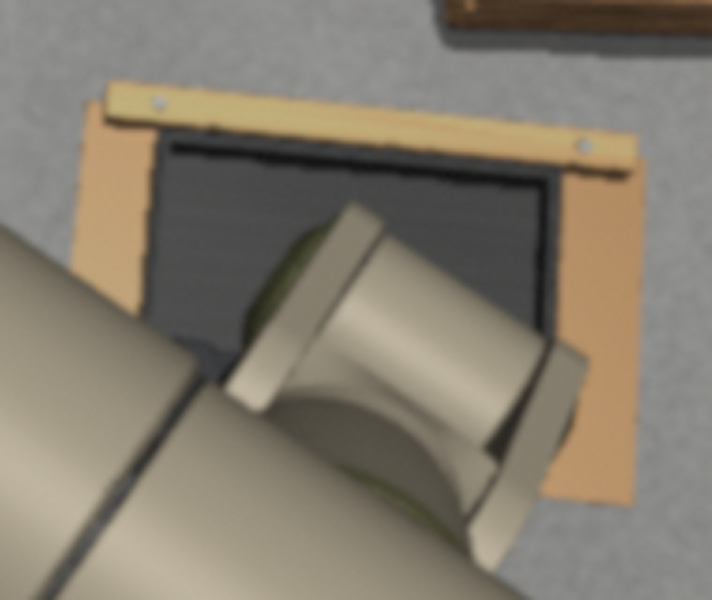

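The tray is square to the stop with a gap of a few mm along its far wall, from (165,130) to (560,175) in the crop. A little more push will close it.

Emit:
{"method": "step_arm", "body": {
  "series": [
    {"dp":[0.2,0,0],"yaw":0,"hand":0},
    {"dp":[0.4,0,0],"yaw":0,"hand":0},
    {"dp":[0.5,0,0],"yaw":0,"hand":0},
    {"dp":[0.6,0,0],"yaw":0,"hand":0},
    {"dp":[0.7,0,0],"yaw":0,"hand":0},
    {"dp":[0.8,-0.1,0],"yaw":0,"hand":0},
    {"dp":[0.8,-0.1,0],"yaw":0,"hand":0},
    {"dp":[0.8,-0.1,0],"yaw":0,"hand":0}
  ]
}}

```text
t: 4.15
position: [467.4, -166.2, 12.8]
eef_rot: [-0.113, -3.139, -0.001]
ft_force: [-2.3, 1.9, -0.8]
grip_width: 88.1
grip_force: 1.2
```

Emit:
{"method": "step_arm", "body": {
  "series": [
    {"dp":[0.1,0,0],"yaw":0,"hand":0},
    {"dp":[0.2,0,0],"yaw":0,"hand":0},
    {"dp":[0.3,0,0],"yaw":0,"hand":0},
    {"dp":[0.3,0,0],"yaw":0,"hand":0},
    {"dp":[0.3,0,0],"yaw":0,"hand":0},
    {"dp":[0.3,0,0],"yaw":0,"hand":0},
    {"dp":[0.3,0,0],"yaw":0,"hand":0},
    {"dp":[0.3,0,0],"yaw":0,"hand":0}
  ]
}}

```text
t: 4.95
position: [468.1, -165.6, 12.9]
eef_rot: [-0.114, -3.134, -0.003]
ft_force: [-15.2, 1.0, 8.9]
grip_width: 88.3
grip_force: 7.4
```

Emit:
{"method": "step_arm", "body": {
  "series": [
    {"dp":[-1.5,0.1,0],"yaw":0,"hand":0},
    {"dp":[-3,0.2,0],"yaw":0,"hand":0},
    {"dp":[-3.2,0.2,4],"yaw":0,"hand":0},
    {"dp":[-3.2,0.2,9],"yaw":0,"hand":0},
    {"dp":[-3.2,0.2,14],"yaw":0,"hand":0},
    {"dp":[-2.5,3.5,17],"yaw":0,"hand":0},
    {"dp":[-1,8,17],"yaw":0,"hand":0},
    {"dp":[1,12.5,17],"yaw":0,"hand":0}
  ]
}}

```text
t: 5.75
position: [481.5, -40.6, 184.6]
eef_rot: [0.116, 3.135, -0.002]
ft_force: [-0.5, -1.0, -0.1]
grip_width: 87.9
grip_force: 0.0
```

Emit:
{"method": "step_arm", "body": {
  "series": [
    {"dp":[1.5,4.5,0],"yaw":0.04,"hand":0},
    {"dp":[3,9,0],"yaw":0.08,"hand":0},
    {"dp":[5,13,0],"yaw":0.13,"hand":0},
    {"dp":[7,17,0],"yaw":0.13,"hand":0},
    {"dp":[8.5,19.5,0],"yaw":0.13,"hand":0},
    {"dp":[9,20,0],"yaw":0.13,"hand":0},
    {"dp":[9,20,0],"yaw":0.13,"hand":0},
    {"dp":[9,20,0],"yaw":0.13,"hand":0}
  ]
}}

```text
t: 6.55
position: [570.3, 157.5, 183.0]
eef_rot: [-0.09, 3.14, -0.0]
ft_force: [-0.5, -0.8, 0.1]
grip_width: 88.2
grip_force: 0.0
```

```bash
python3 - <<'E'
from h import *
s=snap("top"); np.save("top2.npy",s,allow_pickle=True)
im=s["pixels"][...,::-1]
cv2.imwrite("pics/a2.png",cv2.resize(im[80:320,200:520],(800,600),interpolation=cv2.INTER_CUBIC))
E
```

```text
(no output)
```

View pics/a2.png

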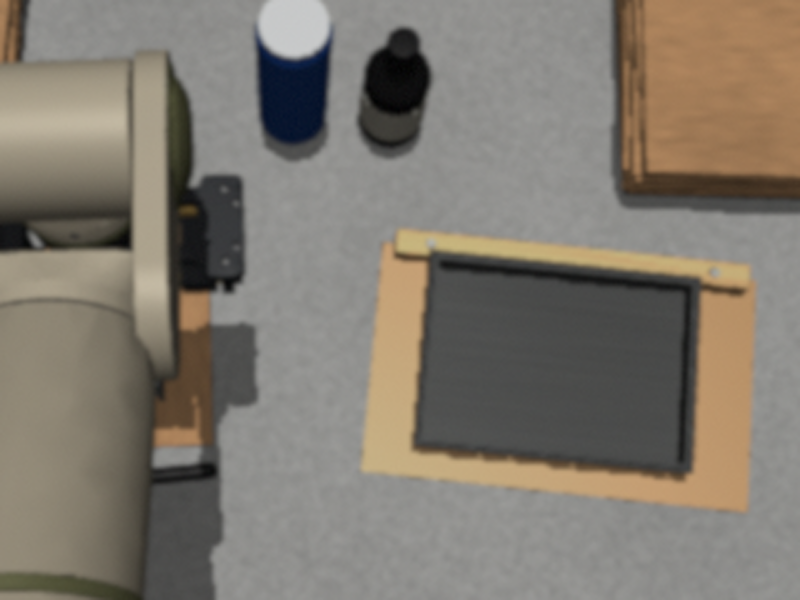

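The tray now lies flush along the stop; in the crop its rim corners are (430,255), (698,280), (692,472) and (415,447). The gripper is above the shaker. Next I descend and grip the handle across its y faces.

Emit:
{"method": "step_arm", "body": {
  "newtons": 30,
  "series": [
    {"dp":[0.3,0.8,0],"yaw":0,"hand":0},
    {"dp":[0.3,0.8,-3],"yaw":0,"hand":0},
    {"dp":[0.3,0.8,-6],"yaw":0,"hand":0},
    {"dp":[0.3,0.8,-9],"yaw":0,"hand":0},
    {"dp":[0.3,0.8,-11],"yaw":0,"hand":0},
    {"dp":[0.3,0.8,-11.1],"yaw":0,"hand":0},
    {"dp":[0.3,0.8,-11.1],"yaw":0,"hand":0},
    {"dp":[0.3,0.8,-11.1],"yaw":0,"hand":0}
  ]
}}

```text
t: 7.4
position: [574.2, 166.6, 73.4]
eef_rot: [-0.091, 3.138, 0.0]
ft_force: [0.3, 1.0, 0.2]
grip_width: 87.9
grip_force: 0.0
```

```bash
python3 - <<'E'
from h import *
s=np.load("top2.npy",allow_pickle=True).item()
p=ray(s,[(200+x/2.5,80+y/2.5) for x,y in [(430,255),(698,280),(692,472),(415,447)]],26)[:,:2]
e=np.diff(np.vstack([p,p[:1]]),axis=0); print(p.round(),p.mean(0),np.hypot(*e.T),np.degrees(np.arctan2(e[:,1],e[:,0])))
S=ctrl.get_state(); print(S["position"],S["joints"],S["ft_force"])
d=snap("side"); cv2.imwrite("pics/g1.png",cv2.resize(d["pixels"][150:290,230:420,::-1],(760,560),interpolation=cv2.INTER_CUBIC))
E
```

```text
[[ 644.  -84.]
 [ 628. -308.]
 [ 466. -298.]
 [ 480.  -73.]] [ 554.39198354 -190.60323238] [224.62067205 162.73222435 225.20979441 163.92616696] [-93.93446586 176.26912538  86.36954865  -3.93716094]
[574.2370855  166.55451245  73.41591931] [ 8.44909320e-02  6.21444656e-01  1.39185786e+00  1.11594147e-06
  1.12575947e+00 -1.54423661e+00] [0.28756944 1.03981218 0.24875091]
```

View pics/g1.png

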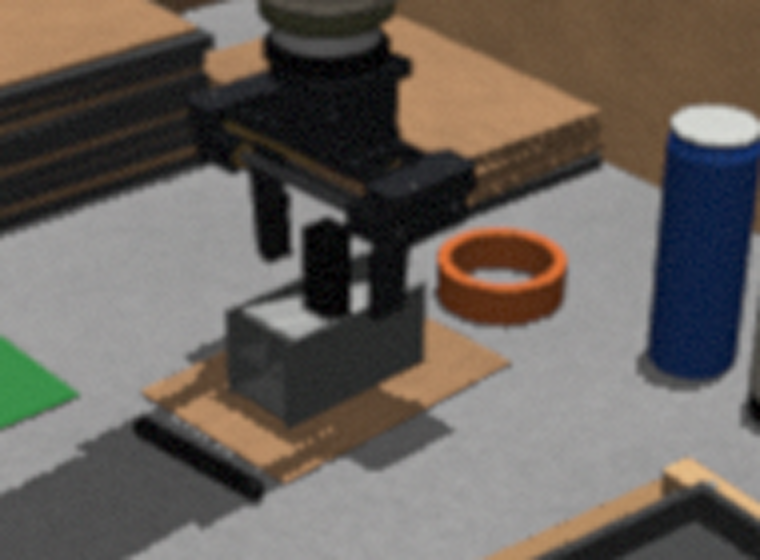

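The open fingers straddle the black post at (327,270) and the tips sit just above the roof. I close now and lift.

Emit:
{"method": "step_arm", "body": {
  "newtons": 30,
  "series": [
    {"dp":[0,-0.1,-0.1],"yaw":0,"hand":255},
    {"dp":[0,-0.1,-0.1],"yaw":0,"hand":255},
    {"dp":[0,-0.1,-0.1],"yaw":0,"hand":255},
    {"dp":[0,-0.1,-0.1],"yaw":0,"hand":255},
    {"dp":[0,-0.1,-0.1],"yaw":0,"hand":255},
    {"dp":[0,-0.1,-0.1],"yaw":0,"hand":255},
    {"dp":[0,-0.1,-0.1],"yaw":0,"hand":255},
    {"dp":[0,-0.1,-0.1],"yaw":0,"hand":255}
  ]
}}

```text
t: 8.25
position: [573.5, 165.8, 71.0]
eef_rot: [-0.091, 3.14, 0.001]
ft_force: [0.6, 2.1, 1.2]
grip_width: 25.7
grip_force: 0.9
```

Emit:
{"method": "step_arm", "body": {
  "series": [
    {"dp":[0,0,0.5],"yaw":0,"hand":255},
    {"dp":[0,0,1.5],"yaw":0,"hand":255},
    {"dp":[0,0,3],"yaw":0,"hand":255},
    {"dp":[0,0,5],"yaw":0,"hand":255},
    {"dp":[0,0,7],"yaw":0,"hand":255},
    {"dp":[0,0,8.5],"yaw":0,"hand":255},
    {"dp":[0,0,9.5],"yaw":0,"hand":255},
    {"dp":[0,0,10],"yaw":0,"hand":255}
  ]
}}

```text
t: 9.05
position: [573.6, 165.6, 172.0]
eef_rot: [-0.091, 3.139, -0.0]
ft_force: [-0.3, 0.3, -2.8]
grip_width: 24.0
grip_force: 30.0
```

Emit:
{"method": "step_arm", "body": {
  "series": [
    {"dp":[-0.5,-1.2,0],"yaw":-0.13,"hand":255},
    {"dp":[-1.2,-2.6,0],"yaw":-0.27,"hand":255},
    {"dp":[-2,-4,0],"yaw":-0.41,"hand":255},
    {"dp":[-2.8,-5.6,0],"yaw":-0.55,"hand":255},
    {"dp":[-3.6,-7.2,0],"yaw":-0.68,"hand":255},
    {"dp":[-4.4,-8.8,0],"yaw":-0.82,"hand":255},
    {"dp":[-5.2,-10.4,0],"yaw":-0.96,"hand":255},
    {"dp":[-6,-12,0],"yaw":-1.1,"hand":255}
  ]
}}

```text
t: 9.85
position: [512.8, 45.0, 170.6]
eef_rot: [-1.571, -2.719, 0.001]
ft_force: [-0.1, -0.7, -2.4]
grip_width: 24.1
grip_force: 30.0
```

Emit:
{"method": "step_arm", "body": {
  "series": [
    {"dp":[-0.8,-1.6,0],"yaw":-0.14,"hand":255},
    {"dp":[-1.6,-3.2,0],"yaw":-0.28,"hand":255},
    {"dp":[-2.4,-4.8,0],"yaw":-0.41,"hand":255},
    {"dp":[-3.2,-6.4,0],"yaw":-0.55,"hand":255},
    {"dp":[-4,-8,0],"yaw":-0.69,"hand":255},
    {"dp":[-4.8,-9.6,0],"yaw":-0.83,"hand":255},
    {"dp":[-5.6,-11.2,0],"yaw":-0.96,"hand":255},
    {"dp":[-6.2,-12.4,0],"yaw":-1.1,"hand":255}
  ]
}}

```text
t: 10.65
position: [450.8, -79.1, 170.7]
eef_rot: [-2.761, -1.497, 0.001]
ft_force: [0.3, -0.3, -2.7]
grip_width: 23.8
grip_force: 30.0
```

Emit:
{"method": "step_arm", "body": {
  "series": [
    {"dp":[-0.8,-1.4,0],"yaw":-0.14,"hand":255},
    {"dp":[-1.6,-2.8,0],"yaw":-0.28,"hand":255},
    {"dp":[-2.4,-4.2,-1],"yaw":-0.41,"hand":255},
    {"dp":[-3.2,-5.6,-2],"yaw":-0.55,"hand":255},
    {"dp":[-4,-7,-4],"yaw":-0.69,"hand":255},
    {"dp":[-4.5,-8.4,-6],"yaw":-0.83,"hand":255},
    {"dp":[-4.8,-9.5,-8],"yaw":-0.96,"hand":255},
    {"dp":[-4.8,-10.2,-9],"yaw":-1.07,"hand":255}
  ]
}}

```text
t: 11.45
position: [402.5, -180.7, 79.5]
eef_rot: [-3.138, 0.12, 0.003]
ft_force: [-0.2, 0.1, -1.9]
grip_width: 23.8
grip_force: 30.0
```

```bash
python3 - <<'E'
from h import *
S=ctrl.get_state(); print(S["position"],S["joints"],S["ft_force"]); M=R.from_rotvec(S["eef_rot"]).as_matrix(); print(np.degrees(np.arctan2(M[1,1],M[0,1])))
E
```

```text
[ 402.54072802 -180.68385178   79.45913757] [-6.91411727e-01  4.01541026e-01  1.82226085e+00 -9.56115361e-05
  9.20432766e-01  9.55681763e-01] [-0.2437152   0.07842779 -1.91128389]
-94.3682750718793
```

Emit:
{"method": "step_arm", "body": {
  "newtons": 10,
  "series": [
    {"dp":[0.7,-0.05,0.1],"yaw":0,"hand":255},
    {"dp":[1.3,-0.1,0.1],"yaw":0,"hand":255},
    {"dp":[2.0,-0.14,0.6],"yaw":0,"hand":255},
    {"dp":[2.7,-0.19,1.1],"yaw":0,"hand":255},
    {"dp":[3.5,-0.25,1.5],"yaw":0,"hand":255},
    {"dp":[4.2,-0.3,1.8],"yaw":0,"hand":255},
    {"dp":[5.0,-0.35,2.0],"yaw":0,"hand":255},
    {"dp":[5.4,-0.38,2.1],"yaw":0,"hand":255}
  ]
}}

```text
t: 12.25
position: [458.3, -184.2, 102.4]
eef_rot: [3.139, -0.109, 0.001]
ft_force: [-2.9, 1.1, 1.5]
grip_width: 23.9
grip_force: 10.0
```

```bash
python3 - <<'E'
from h import *
S=ctrl.get_state(); print(S["position"],S["ft_force"],S["wrist_torque"])
d=snap("side"); np.save("side3.npy",d,allow_pickle=True); cv2.imwrite("pics/t1.png",cv2.resize(d["pixels"][200:400,250:520,::-1],(800,592),interpolation=cv2.INTER_CUBIC))
E
```

```text
[ 458.31695425 -184.17983409  102.37871127] [-2.88957809  1.05692464  1.45870421] [ 2.01438539e-01  8.06654848e-01 -7.86359990e-04]
```

View pics/t1.png

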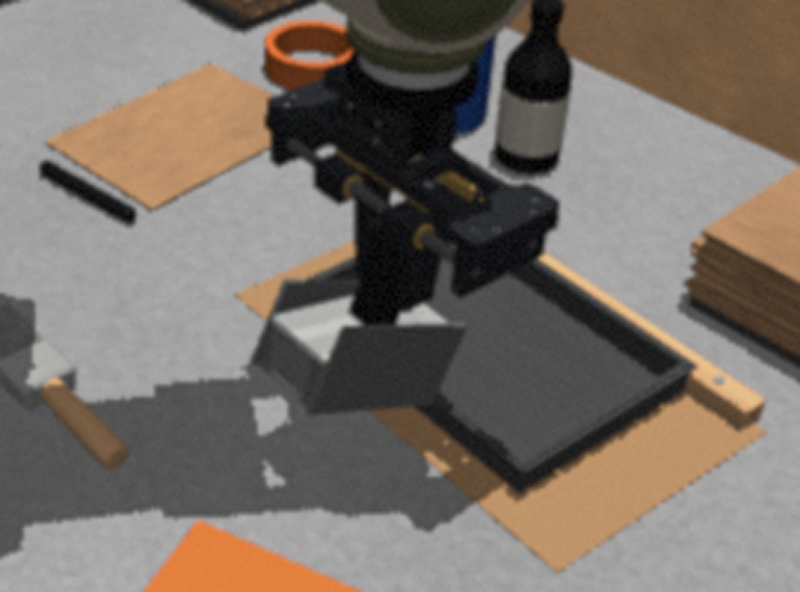

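```bash
cat >> h.py <<'E'
def shk(P,S,th):
    """shaker-frame points to world, pivoting about the grip point"""
    M=R.from_rotvec(S["eef_rot"]).as_matrix(); g=np.array(S["position"])-19*M[:,2]
    yt=np.arctan2(M[1,1],M[0,1])-np.pi/2
    Q=(np.atleast_2d(P)-[0,0,86.])@R.from_euler("ZY",[yt,-th]).as_matrix().T
    return g+Q
E
python3 - <<'E'
from h import *
s=np.load("side3.npy",allow_pickle=True).item(); S=ctrl.get_state()
P=[(59,29.5,60),(59,29.5,0),(-59,29.5,60)]
O=np.array([(345,325),(315,412),(462,325)])/2.963+[250,200]
for t in range(10,50,5):
    q=proj(s,shk(P,S,np.radians(t))); print(t,(q-O).round(1).tolist())
print(O.round(1).tolist(), shk([(-53,0,31),(-59,0,0)],S,np.radians(25)).round(0))
E
```

```text
10 [[1.4, 8.0], [5.4, 5.7], [7.4, -7.6]]
15 [[1.1, 5.8], [3.0, 4.4], [6.0, -5.1]]
20 [[1.0, 3.5], [0.7, 2.8], [4.4, -2.6]]
25 [[1.1, 1.0], [-1.2, 0.8], [2.6, -0.3]]
30 [[1.4, -1.5], [-2.9, -1.6], [0.8, 2.0]]
35 [[2.0, -4.2], [-4.3, -4.3], [-1.1, 4.2]]
40 [[2.8, -7.0], [-5.4, -7.3], [-3.1, 6.3]]
45 [[3.7, -9.8], [-6.1, -10.7], [-5.2, 8.3]]
[[366.4, 309.7], [356.3, 339.0], [405.9, 309.7]] [[ 483. -186.   49.]
 [ 476. -185.   18.]]
```

The shaker's rear is up, with the rim at (345,325) and the front top corner at (462,325). It is tilted about 27° and pivots in the grip against the tray wall, and the tray stays flush. I add a few degrees, grip hard, lift, and move over the first quarter.

Emit:
{"method": "step_arm", "body": {
  "newtons": 10,
  "series": [
    {"dp":[0.2,0,0.05],"yaw":0,"hand":255},
    {"dp":[0.4,0,0.1],"yaw":0,"hand":255},
    {"dp":[0.5,0,0.1],"yaw":0,"hand":255},
    {"dp":[0.5,0,0.1],"yaw":0,"hand":255},
    {"dp":[0.5,0,0.1],"yaw":0,"hand":255},
    {"dp":[0.5,0,0.1],"yaw":0,"hand":255},
    {"dp":[0.5,0,0.1],"yaw":0,"hand":255},
    {"dp":[0.5,0,0.1],"yaw":0,"hand":255}
  ]
}}

```text
t: 13.1
position: [462.5, -184.3, 103.0]
eef_rot: [3.139, -0.11, 0.0]
ft_force: [-1.4, 0.7, 0.0]
grip_width: 23.8
grip_force: 10.0
```

Emit:
{"method": "step_arm", "body": {
  "newtons": 55,
  "series": [
    {"dp":[0,0,0],"yaw":0,"hand":255},
    {"dp":[0,0,0],"yaw":0,"hand":255},
    {"dp":[0,0,0.7],"yaw":0,"hand":255},
    {"dp":[0,0,1.5],"yaw":0,"hand":255},
    {"dp":[0.3,-1.2,2],"yaw":0,"hand":255},
    {"dp":[0.6,-2.6,2],"yaw":0,"hand":255},
    {"dp":[0.9,-4,1.6],"yaw":0,"hand":255},
    {"dp":[1,-5,1.1],"yaw":0,"hand":255}
  ]
}}

```text
t: 13.9
position: [472.8, -236.1, 113.4]
eef_rot: [3.139, -0.112, 0.001]
ft_force: [-0.4, -0.2, -2.6]
grip_width: 23.7
grip_force: 55.0
```

```bash
cat >> h.py <<'E'
C=np.array([554.4,-190.6]); A=np.radians(-3.9); X=np.array([np.cos(A),np.sin(A)]); Y=np.array([-X[1],X[0]])
def tray(p): d=np.atleast_2d(p)[:,:2]-C; return np.c_[d@X,d@Y]
def blocks(name,tag=None):
    """white blobs on the tray -> tray-frame positions (block top z=20), outlines drawn"""
    s=snap(name); im=s["pixels"]; hsv=cv2.cvtColor(im,cv2.COLOR_RGB2HSV)
    q=[np.r_[C+a*X+b*Y,10] for a,b in((-76,-106),(76,-106),(76,106),(-76,106))]
    m=np.zeros(im.shape[:2],np.uint8); cv2.fillConvexPoly(m,proj(s,q).astype(np.int32),255)
    w=((hsv[...,1]<60)&(hsv[...,2]>130)).astype(np.uint8)&(m>0)
    n,_,st,ce=cv2.connectedComponentsWithStats(w.astype(np.uint8))
    for i in range(1,n):
        if st[i,4]>=12: print(name,"area",st[i,4],"px",ce[i].round(),"tray",tray(ray(s,ce[i],16))[0].round())
    if tag: cv2.imwrite(f"pics/{tag}.png",im[...,::-1])
    return s
E
python3 - <<'E'
from h import *
for n in("top","side"): np.save(n+"4.npy",blocks(n,n+"4"),allow_pickle=True)
S=ctrl.get_state(); print(S["position"],tray(S["position"]),S["ft_force"])
s=np.load("side4.npy",allow_pickle=True).item()["pixels"][200:400,250:520,::-1]
cv2.imwrite("pics/t2.png",cv2.resize(s,(800,592),interpolation=cv2.INTER_CUBIC))
E
```

```text
top area 920 px [457. 233.] tray [ -9. -73.]
side area 314 px [384. 316.] tray [-56.  32.]
side area 67 px [418. 314.] tray [ 5. -7.]
[ 472.16290812 -235.62577016  112.6034319 ] [[-78.98421287 -50.51488274]] [-0.21992769 -0.23942201 -2.09479775]
```

View pics/t2.png

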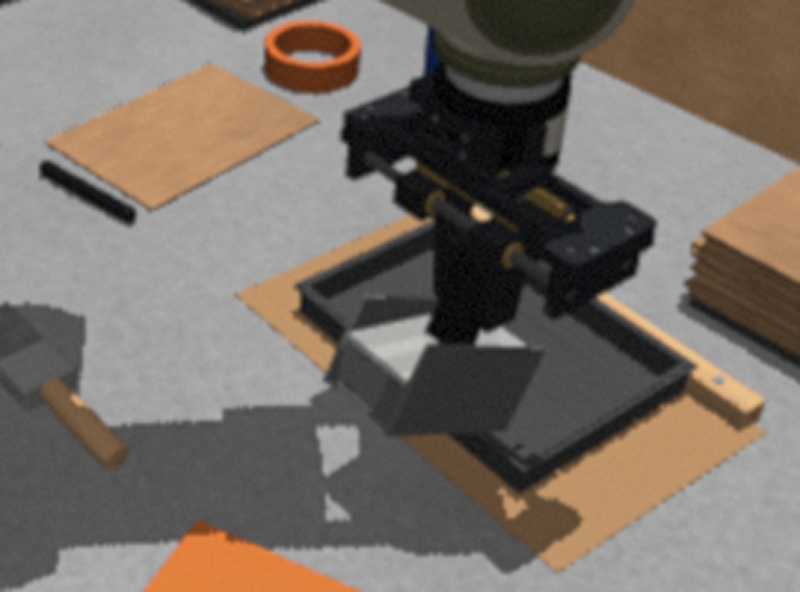

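The shaker is held tilted at about 30° with its mouth near (530,370) in the crop, over the tray's near right quarter. The tray is still flush. I do a first short shake here.

Emit:
{"method": "step_arm", "body": {
  "series": [
    {"dp":[-1.5,0.1,0],"yaw":0,"hand":255},
    {"dp":[0,0,0],"yaw":0,"hand":255},
    {"dp":[-1.5,0.1,0],"yaw":0,"hand":255},
    {"dp":[0,0,0],"yaw":0,"hand":255},
    {"dp":[0,0,0],"yaw":0,"hand":255},
    {"dp":[0,0,0],"yaw":0,"hand":255},
    {"dp":[0,0,0],"yaw":0,"hand":255},
    {"dp":[0,0,0],"yaw":0,"hand":255}
  ]
}}

```text
t: 14.8
position: [472.2, -234.1, 113.9]
eef_rot: [-3.139, 0.11, 0.0]
ft_force: [-0.2, -0.2, -3.0]
grip_width: 23.6
grip_force: 55.0
```

```bash
cat >> h.py <<'E'
def diff(name,ref):
    "blobs that became brighter in the tray since ref (file)"
    s=snap(name); r=np.load(ref,allow_pickle=True).item()["pixels"]
    g=s["pixels"].min(2).astype(int)-r.min(2).astype(int)
    n,_,st,ce=cv2.connectedComponentsWithStats((g>35).astype(np.uint8))
    for i in range(1,n):
        if st[i,4]>=10: print(name,"new",st[i,4],ce[i].round(),tray(ray(s,ce[i],14))[0].round())
    return s
E
python3 - <<'E'
from h import *
diff("side","side4.npy"); diff("top","top4.npy"); S=ctrl.get_state(); print(S["ft_force"],S["position"])
E
```

```text
side new 35 [274.   8.] [2521. 4657.]
side new 20 [292.  20.] [2182. 3765.]
side new 17 [178.  85.] [ 326. 2054.]
side new 60 [363. 135.] [622. 893.]
side new 44 [418. 142.] [739. 705.]
side new 37 [435. 241.] [250. 170.]
side new 21 [384. 253.] [106. 206.]
side new 26 [372. 258.] [ 68. 207.]
side new 14 [408. 270.] [105. 121.]
side new 110 [462. 289.] [147.  -3.]
side new 58 [416. 309.] [16.  9.]
side new 69 [379. 308.] [-46.  56.]
side new 38 [277. 319.] [-238.  153.]
side new 91 [428. 334.] [-22. -60.]
side new 19 [357. 354.] [-169.  -19.]
side new 18 [268. 389.] [-345.    9.]
side new 18 [427. 389.] [-125. -154.]
top new 43 [332. 234.] [-34. 185.]
top new 19 [390. 282.] [-124.   60.]
top new 18 [511. 394.] [-321. -192.]
[-0.36415203  0.79223423 -2.545925  ] [ 472.27969242 -234.16783886  113.93836255]
```

```bash
python3 - <<'E'
from h import *
s=snap("side"); np.save("side5.npy",s,allow_pickle=True); r=np.load("side4.npy",allow_pickle=True).item()["pixels"]
for u,v in((428,334),(462,289),(416,309),(379,308)): print((u,v),s["pixels"][v,u],r[v,u])
g=s["pixels"].min(2)
print(g[322:346:2,404:450:2])
E
```

```text
(428, 334) [232 233 228] [77 78 77]
(462, 289) [24 21 25] [22 25 25]
(416, 309) [102 102 101] [18 20 21]
(379, 308) [134 133 134] [58 59 58]
[[ 48  45  46  46  47  45  46  45  44  45  45  50  44  62  77  79  78  77
   78  76  75  75  74]
 [ 47  44  47  45  43  47  45  44  47  46  45  45  52  74  78  78  79  79
   76  77  76  76  75]
 [ 46  45  47  47  44  44  45  45  44  45  49  46  67  76  79  77  77  79
   79  78  76  76  76]
 [ 49  43  43  49  45  45  46  47  45  46  46  54  76  76  77  78  75  77
   75  80  79  77  75]
 [ 43  47  45  49  49  44  46  45  46  44  47 124 155  97  75  77  76  77
   77  77  79  79  76]
 [ 44  45  45  47  47  45  46  46  46  43 104 225 231 217 137  80  80  76
   78  77  75  77  80]
 [ 48  48  44  45  47  45  41  44  43  50 183 230 228 228 229 166  80  81
   77  78  79  78  79]
 [ 45  46  47  46  46  47  45  49  44  55 162 222 228 229 220 145  78  77
   76  79  79  77  76]
 [ 44  45  47  45  41  43  49  44  46  75  86 122 200 201 125  89  79  78
   78  77  79  77  78]
 [ 44  46  46  46  47  44  46  45  48  76  87  88  98  98  86  82  80  79
   81  79  76  79  79]
 [ 45  47  44  46  44  47  43  47  68  76  69  83  88  85  75  77  79  77
   76  79  80  77  77]
 [ 41  40  39  42  41  51  62  70  79  77  76  67  84  66  77  78  80  80
   81  79  78  72  68]]
```

```bash
cat >> h.py <<'E'
def find():
    for name in("side","top"):
        s=snap(name); g=(s["pixels"].min(2)>175).astype(np.uint8)
        n,_,st,ce=cv2.connectedComponentsWithStats(g)
        for i in range(1,n):
            t=tray(ray(s,ce[i],14))[0]
            if st[i,4]>=8 and abs(t[0])<95 and abs(t[1])<125: print(name,st[i,4],st[i,2:4],ce[i].round(),t.round())
E
```

Emit:
{"method": "step_arm", "body": {
  "series": [
    {"dp":[0,0.7,0],"yaw":0,"hand":255},
    {"dp":[0.1,2,0],"yaw":0,"hand":255},
    {"dp":[0.2,3.6,0],"yaw":0,"hand":255},
    {"dp":[0.3,5.4,0],"yaw":0,"hand":255},
    {"dp":[0.4,7.2,0],"yaw":0,"hand":255},
    {"dp":[0.5,8.6,0],"yaw":0,"hand":255},
    {"dp":[0.6,9.6,0],"yaw":0,"hand":255},
    {"dp":[0.7,10,0],"yaw":0,"hand":255}
  ]
}}

```text
t: 15.75
position: [479.5, -133.0, 114.0]
eef_rot: [-3.14, 0.108, 0.0]
ft_force: [0.4, -0.3, -1.7]
grip_width: 23.5
grip_force: 55.0
```

```bash
python3 -c "
from h import *
find(); S=ctrl.get_state(); print(S['position'],tray(S['position']),S['ft_force'])"
```

```text
side 12 [7 3] [378. 284.] [  8. 122.]
side 63 [13  8] [428. 334.] [-22. -60.]
[ 479.6827973  -133.84431989  114.007041  ] [[-78.40443257  51.54233752]] [ 0.71096283 -0.28593192 -1.14687435]
```

Emit:
{"method": "step_arm", "body": {
  "series": [
    {"dp":[-1.5,0.1,0],"yaw":0,"hand":255},
    {"dp":[0,0,0],"yaw":0,"hand":255},
    {"dp":[-1.5,0.1,0],"yaw":0,"hand":255},
    {"dp":[0,0,0],"yaw":0,"hand":255},
    {"dp":[-1.5,0.1,0],"yaw":0,"hand":255},
    {"dp":[0,0,0],"yaw":0,"hand":255},
    {"dp":[0,0,0],"yaw":0,"hand":255},
    {"dp":[0,0,0],"yaw":0,"hand":255}
  ]
}}

```text
t: 16.65
position: [479.4, -134.6, 113.8]
eef_rot: [3.14, -0.111, -0.0]
ft_force: [0.3, 0.7, -2.1]
grip_width: 23.5
grip_force: 55.0
```

```bash
python3 -c "
from h import *
find()"
```

```text
side 11 [6 3] [378. 284.] [  8. 121.]
side 63 [13  8] [428. 334.] [-22. -60.]
```

Emit:
{"method": "step_arm", "body": {
  "series": [
    {"dp":[-2.2,0.1,0],"yaw":0,"hand":255},
    {"dp":[0,0,0],"yaw":0,"hand":255},
    {"dp":[-2.2,0.1,0],"yaw":0,"hand":255},
    {"dp":[0,0,0],"yaw":0,"hand":255},
    {"dp":[-2.2,0.1,0],"yaw":0,"hand":255},
    {"dp":[0,0,0],"yaw":0,"hand":255},
    {"dp":[0,0,0],"yaw":0,"hand":255},
    {"dp":[0,0,0],"yaw":0,"hand":255}
  ]
}}

```text
t: 17.55
position: [479.2, -134.2, 113.9]
eef_rot: [3.14, -0.11, -0.0]
ft_force: [-0.6, 0.4, -1.4]
grip_width: 23.5
grip_force: 55.0
```

```bash
python3 -c "
from h import *
find()"
```

```text
side 8 [6 3] [378. 284.] [  8. 121.]
side 12 [4 4] [394. 297.] [ 6. 65.]
side 49 [10  7] [401. 304.] [ 0. 40.]
side 9 [4 3] [385. 313.] [-46.  37.]
side 39 [8 6] [394. 315.] [-34.  23.]
side 63 [13  8] [428. 334.] [-22. -60.]
```

Emit:
{"method": "step_arm", "body": {
  "series": [
    {"dp":[1,0,0.2],"yaw":0,"hand":255},
    {"dp":[2.4,-0.1,0.2],"yaw":0,"hand":255},
    {"dp":[4,-0.2,0.2],"yaw":0,"hand":255},
    {"dp":[5.6,-0.3,0.2],"yaw":0,"hand":255},
    {"dp":[6.9,-0.3,0.2],"yaw":0,"hand":255},
    {"dp":[7.8,-0.4,0.2],"yaw":0,"hand":255},
    {"dp":[8.3,-0.5,0.2],"yaw":0,"hand":255},
    {"dp":[8.5,-0.5,0.2],"yaw":0,"hand":255}
  ]
}}

```text
t: 18.45
position: [564.7, -139.3, 115.9]
eef_rot: [3.14, -0.11, -0.0]
ft_force: [1.0, -0.0, -2.1]
grip_width: 23.7
grip_force: 55.0
```

```bash
python3 -c "
from h import *
find(); S=ctrl.get_state(); print(tray(S['position']))"
```

```text
side 60 [12  8] [428. 334.] [-22. -60.]
top 38 [7 7] [455. 240.] [-24. -68.]
[[ 6.46199442 51.95207466]]
```

Emit:
{"method": "step_arm", "body": {
  "series": [
    {"dp":[-2.2,0.1,0],"yaw":0,"hand":255},
    {"dp":[0,0,0],"yaw":0,"hand":255},
    {"dp":[-2.2,0.1,0],"yaw":0,"hand":255},
    {"dp":[0,0,0],"yaw":0,"hand":255},
    {"dp":[0,0,0],"yaw":0,"hand":255},
    {"dp":[0,0,0],"yaw":0,"hand":255},
    {"dp":[0,0,0],"yaw":0,"hand":255},
    {"dp":[0,0,0],"yaw":0,"hand":255}
  ]
}}

```text
t: 19.35
position: [564.1, -139.2, 116.0]
eef_rot: [-3.14, 0.11, 0.0]
ft_force: [-0.5, 0.7, -2.3]
grip_width: 23.5
grip_force: 55.0
```

```bash
python3 -c "
from h import *
find(); S=ctrl.get_state(); print(tray(S['position']))"
```

```text
side 59 [12  8] [428. 334.] [-21. -60.]
top 39 [7 7] [454. 240.] [-24. -68.]
[[ 6.32906902 51.91133914]]
```

Emit:
{"method": "step_arm", "body": {
  "series": [
    {"dp":[0,-0.7,0],"yaw":0,"hand":255},
    {"dp":[-0.1,-2,0],"yaw":0,"hand":255},
    {"dp":[-0.2,-3.6,0],"yaw":0,"hand":255},
    {"dp":[-0.3,-5.4,0],"yaw":0,"hand":255},
    {"dp":[-0.4,-7.2,0],"yaw":0,"hand":255},
    {"dp":[-0.5,-8.6,0],"yaw":0,"hand":255},
    {"dp":[-0.6,-9.6,0],"yaw":0,"hand":255},
    {"dp":[-0.7,-10,0],"yaw":0,"hand":255}
  ]
}}

```text
t: 20.25
position: [557.3, -240.4, 115.8]
eef_rot: [-3.14, 0.112, 0.0]
ft_force: [-0.1, 1.6, -1.7]
grip_width: 23.7
grip_force: 55.0
```

```bash
python3 -c "
from h import *
find(); S=ctrl.get_state(); print(tray(S['position']))
s=snap('side')['pixels'][200:400,250:520,::-1]
cv2.imwrite('pics/t3.png',cv2.resize(s,(800,592),interpolation=cv2.INTER_CUBIC))"
```

```text
side 20 [6 5] [395. 298.] [ 5. 63.]
side 40 [10  6] [384. 302.] [-22.  66.]
side 94 [15 11] [379. 308.] [-47.  57.]
top 54 [8 9] [398. 221.] [ 6. 52.]
top 44 [9 7] [395. 236.] [-27.  56.]
top 39 [7 8] [394. 245.] [-45.  56.]
top 44 [8 8] [402. 248.] [-51.  39.]
[[  6.2214401  -48.65533901]]
```

View pics/t3.png

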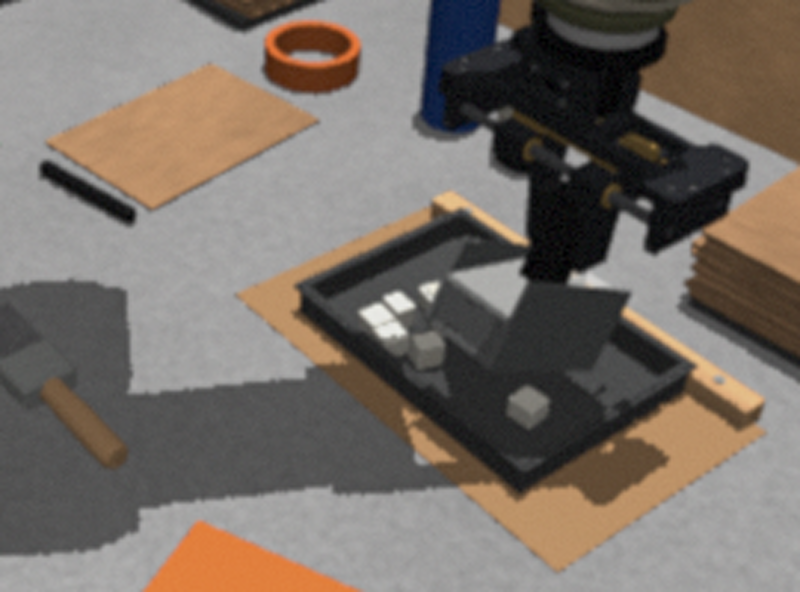

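Six blocks are out. Four are lit at (375,315), (398,302), (388,330) and (430,290), and two are in shadow at (428,350) and (528,405); the tray has not moved. One block is left for the far right quarter, so I shake here at D.

Emit:
{"method": "step_arm", "body": {
  "series": [
    {"dp":[-2.2,0.1,0],"yaw":0,"hand":255},
    {"dp":[0,0,0],"yaw":0,"hand":255},
    {"dp":[-2.2,0.1,0],"yaw":0,"hand":255},
    {"dp":[0,0,0],"yaw":0,"hand":255},
    {"dp":[-2.2,0.1,0],"yaw":0,"hand":255},
    {"dp":[0,0,0],"yaw":0,"hand":255},
    {"dp":[-2.2,0.1,0],"yaw":0,"hand":255},
    {"dp":[0,0,0],"yaw":0,"hand":255}
  ]
}}

```text
t: 21.2
position: [554.0, -237.2, 115.1]
eef_rot: [-3.137, 0.11, 0.009]
ft_force: [1.1, -0.5, -1.7]
grip_width: 23.4
grip_force: 55.0
```

Emit:
{"method": "step_arm", "body": {
  "series": [
    {"dp":[-1,0.1,1],"yaw":0,"hand":255},
    {"dp":[-3,0.3,3],"yaw":0,"hand":255},
    {"dp":[-6,0.6,5],"yaw":0,"hand":255},
    {"dp":[-9,0.9,6],"yaw":0,"hand":255},
    {"dp":[-12,1,6],"yaw":0,"hand":255},
    {"dp":[-15,1,6],"yaw":0,"hand":255},
    {"dp":[-17,1,6],"yaw":0,"hand":255},
    {"dp":[-18,1,6],"yaw":0,"hand":255}
  ]
}}

```text
t: 22.0
position: [376.1, -228.5, 176.5]
eef_rot: [3.139, -0.11, 0.001]
ft_force: [-0.7, 0.1, -2.0]
grip_width: 23.7
grip_force: 55.0
```

```bash
python3 -c "
from h import *
find(); S=ctrl.get_state(); print(S['position'],tray(S['position']),S['ft_force'])
np.save('s6.npy',snap('side'),allow_pickle=True);np.save('t6.npy',snap('top'),allow_pickle=True)"
```

```text
side 88 [15 11] [399. 302.] [ 3. 46.]
side 91 [17  9] [382. 305.] [-33.  62.]
side 65 [13  8] [428. 334.] [-22. -60.]
top 55 [9 9] [397. 221.] [ 6. 52.]
top 57 [8 8] [406. 226.] [-2. 33.]
top 45 [9 7] [395. 236.] [-27.  55.]
top 55 [8 7] [454. 240.] [-23. -66.]
top 60 [9 9] [393. 245.] [-47.  58.]
top 44 [7 9] [415. 244.] [-40.  13.]
top 60 [9 9] [403. 248.] [-51.  38.]
[ 376.90061699 -228.94976633  176.48030901] [[-174.47997342  -50.3336311 ]] [ 0.57483301  0.18165738 -1.48849673]
```

```bash
cat >> h.py <<'E'
def tilt(s,S):
    g=cv2.GaussianBlur(cv2.cvtColor(s["pixels"],cv2.COLOR_RGB2GRAY),(0,0),1).astype(float)
    gm=np.hypot(cv2.Sobel(g,-1,1,0),cv2.Sobel(g,-1,0,1)); best=[]
    for t in np.arange(-10,50,1.):
        for sl in (-3,0,3):
            P=np.array([(59,29.5,60),(59,29.5,0),(-59,29.5,0),(-59,29.5,60)],float)+[0,0,sl]
            q=proj(s,shk(P,S,np.radians(t))); m=np.zeros(g.shape,np.uint8)
            cv2.polylines(m,[np.round(q).astype(np.int32)],True,255,1); best.append((gm[m>0].mean().round(1),t,sl))
    return sorted(best)[::-1][:5]
E
python3 -c "
from h import *
S=ctrl.get_state(); s=np.load('s6.npy',allow_pickle=True).item()
print(tilt(s,S)); print(tilt(np.load('side4.npy',allow_pickle=True).item(),dict(S,position=[472.2,-235.6,112.6])))
for t in (24,27,30,33): print(t,tray(shk([(-59,0,0)],S,np.radians(t)))[0]-tray(S['position'])[0],shk([(-59,0,0)],S,np.radians(t))[0,2]-S['position'][2])
t6=np.load('t6.npy',allow_pickle=True).item()
print(tray(ray(t6,[(397,221),(406,226),(395,236),(454,240),(393,245),(415,244),(403,248)],18)).round())"
```

```text
[(np.float64(153.7), np.float64(28.0), 0), (np.float64(151.6), np.float64(30.0), 0), (np.float64(147.6), np.float64(32.0), 0), (np.float64(146.3), np.float64(29.0), 0), (np.float64(146.0), np.float64(33.0), 0)]
[(np.float64(100.7), np.float64(28.0), 0), (np.float64(98.5), np.float64(30.0), 0), (np.float64(97.9), np.float64(32.0), 0), (np.float64(96.3), np.float64(34.0), 0), (np.float64(95.0), np.float64(35.0), 0)]
24 [18.90278064 -0.02709664] -83.56238178109086
27 [13.50916251 -0.01639714] -84.41201104718785
30 [ 8.07847007e+00 -5.62409651e-03] -84.97819520781668
33 [2.62558847 0.00519297] -85.25938239154803
[[  5.  54.]
 [ -4.  34.]
 [-27.  56.]
 [-24. -66.]
 [-47.  59.]
 [-40.  14.]
 [-51.  38.]]
```

Emit:
{"method": "step_arm", "body": {
  "series": [
    {"dp":[2,-0.3,-1],"yaw":0,"hand":255},
    {"dp":[5,-0.8,-2],"yaw":0,"hand":255},
    {"dp":[8,-1.4,-3],"yaw":0,"hand":255},
    {"dp":[10.5,-1.8,-4],"yaw":0,"hand":255},
    {"dp":[12,-2,-5],"yaw":0,"hand":255},
    {"dp":[12,-2,-6.5],"yaw":0,"hand":255},
    {"dp":[12,-2,-7.8],"yaw":0,"hand":255},
    {"dp":[12,-2,-8.2],"yaw":0,"hand":255}
  ]
}}

```text
t: 23.0
position: [498.4, -248.7, 92.9]
eef_rot: [-3.139, 0.109, 0.001]
ft_force: [1.5, 0.4, 6.6]
grip_width: 23.1
grip_force: 55.0
```

Emit:
{"method": "step_arm", "body": {
  "series": [
    {"dp":[0,0,0],"yaw":0,"hand":255},
    {"dp":[1,-0.07,0],"yaw":0,"hand":255},
    {"dp":[2,-0.14,0],"yaw":0,"hand":255},
    {"dp":[3,-0.2,0],"yaw":0,"hand":255},
    {"dp":[4,-0.27,0],"yaw":0,"hand":255},
    {"dp":[5,-0.34,0],"yaw":0,"hand":255},
    {"dp":[5.6,-0.4,0],"yaw":0,"hand":255},
    {"dp":[6,-0.4,0],"yaw":0,"hand":255}
  ]
}}

```text
t: 23.8
position: [558.1, -253.2, 93.8]
eef_rot: [-3.14, 0.11, 0.0]
ft_force: [0.8, 0.7, -0.8]
grip_width: 23.8
grip_force: 55.0
```

```bash
python3 -c "
from h import *
find(); S=ctrl.get_state(); print(S['position'],tray(S['position']),S['ft_force'])
s=snap('side');print(tilt(s,S)[:2])"
```

```text
side 88 [13 12] [398. 301.] [ 4. 51.]
side 40 [10  6] [384. 302.] [-22.  66.]
side 109 [16 13] [379. 309.] [-47.  54.]
top 56 [9 9] [397. 221.] [ 6. 53.]
top 51 [7 8] [406. 226.] [-2. 34.]
[ 557.8106476  -253.14670592   93.78415701] [[  7.65688188 -62.169889  ]] [-0.59715077 -0.49834281 -2.64603378]
[(np.float64(85.0), np.float64(34.0), 3), (np.float64(84.9), np.float64(33.0), 3)]
```

Emit:
{"method": "step_arm", "body": {
  "series": [
    {"dp":[0,0,2.5],"yaw":0,"hand":255},
    {"dp":[0,0,5],"yaw":0,"hand":255},
    {"dp":[0,1,7],"yaw":-0.14,"hand":255},
    {"dp":[-0.5,3,7],"yaw":-0.28,"hand":255},
    {"dp":[-1,5,7],"yaw":-0.42,"hand":255},
    {"dp":[-2,7,7],"yaw":-0.56,"hand":255},
    {"dp":[-3,9,7],"yaw":-0.7,"hand":255},
    {"dp":[-4,11,7],"yaw":-0.84,"hand":255}
  ]
}}

```text
t: 24.75
position: [516.6, -142.4, 164.0]
eef_rot: [2.818, -1.389, -0.0]
ft_force: [0.1, 0.3, -1.4]
grip_width: 23.4
grip_force: 55.0
```

Emit:
{"method": "step_arm", "body": {
  "series": [
    {"dp":[0,1.5,0],"yaw":-0.14,"hand":255},
    {"dp":[0,3,0],"yaw":-0.28,"hand":255},
    {"dp":[0,3.9,0],"yaw":-0.42,"hand":255},
    {"dp":[0,3.9,0],"yaw":-0.56,"hand":255},
    {"dp":[0,3.9,0],"yaw":-0.7,"hand":255},
    {"dp":[0,3.9,0],"yaw":-0.7,"hand":255},
    {"dp":[0,3.9,0],"yaw":-0.7,"hand":255},
    {"dp":[0,3.9,0],"yaw":-0.7,"hand":255}
  ]
}}

```text
t: 25.55
position: [517.3, -104.3, 164.0]
eef_rot: [2.18, -2.262, -0.0]
ft_force: [-0.2, -0.3, -1.8]
grip_width: 23.9
grip_force: 55.0
```

```bash
python3 -c "
from h import *
find(); S=ctrl.get_state(); print(S['position'],tray(S['position']),S['ft_force'],S['joints'][5]); M=R.from_rotvec(S['eef_rot']).as_matrix(); print(np.degrees(np.arctan2(M[1,1],M[0,1])))
s=snap('side');print(s['pixels'][...,::-1].shape); cv2.imwrite('pics/u.png',cv2.resize(s['pixels'][180:380,270:520,::-1],(750,600),interpolation=cv2.INTER_CUBIC))"
```

```text
side 67 [12 10] [400. 303.] [ 1. 44.]
side 36 [9 6] [394. 314.] [-34.  23.]
side 59 [12  8] [447. 324.] [ 32. -61.]
[ 517.38549627 -104.27660082  163.93577761] [[-42.80009955  83.60594603]] [ 0.52484609  0.408708   -1.07669519] 2.7561395944538916
177.8284642084711
(480, 640, 3)
```

View pics/u.png

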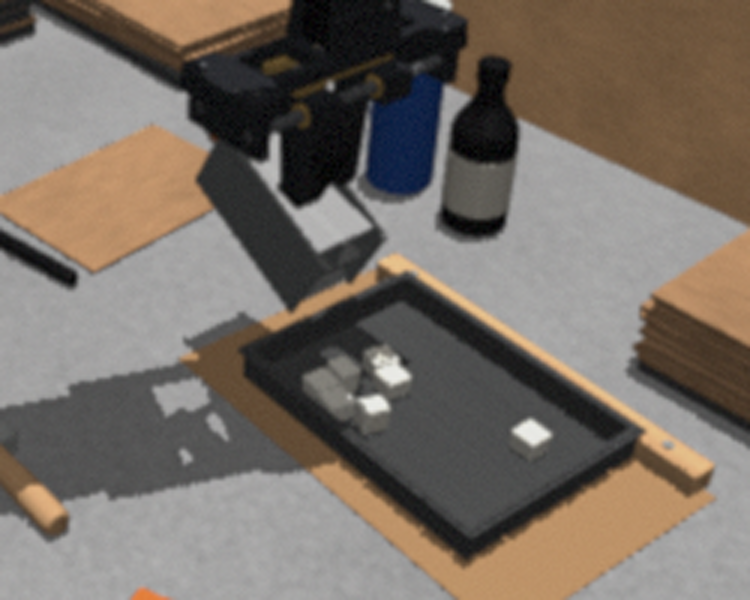

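The ploughed block now sits in the far right quarter at (532,437) in the crop, tray position (32,-61). The other six are bunched in the near left. With the mouth now facing −y, I nudge the bunch that way so the near right quarter gets one.

Emit:
{"method": "step_arm", "body": {
  "series": [
    {"dp":[0,0,-3],"yaw":0,"hand":255},
    {"dp":[0,0,-5.5],"yaw":0,"hand":255},
    {"dp":[0,0,-6.8],"yaw":0,"hand":255},
    {"dp":[0,0,-6.8],"yaw":0,"hand":255},
    {"dp":[0,-0.7,-6.8],"yaw":0,"hand":255},
    {"dp":[-0.1,-1.4,-6.8],"yaw":0,"hand":255},
    {"dp":[-0.1,-2.1,-6.8],"yaw":0,"hand":255},
    {"dp":[-0.2,-2.8,-6.8],"yaw":0,"hand":255}
  ]
}}

```text
t: 26.5
position: [515.6, -133.1, 96.5]
eef_rot: [-2.177, 2.265, -0.001]
ft_force: [0.3, 0.6, -1.5]
grip_width: 23.9
grip_force: 55.0
```

Emit:
{"method": "step_arm", "body": {
  "series": [
    {"dp":[0,-0.7,0],"yaw":0,"hand":255},
    {"dp":[-0.1,-1.2,0],"yaw":0,"hand":255},
    {"dp":[-0.1,-1.4,0],"yaw":0,"hand":255},
    {"dp":[-0.1,-1.4,1],"yaw":0,"hand":255},
    {"dp":[-0.1,-1,3],"yaw":0,"hand":255},
    {"dp":[0,2,6],"yaw":0,"hand":255},
    {"dp":[0,5,7],"yaw":0,"hand":255},
    {"dp":[0,7,7],"yaw":0,"hand":255}
  ]
}}

```text
t: 27.3
position: [516.0, -60.7, 168.5]
eef_rot: [-2.177, 2.262, -0.006]
ft_force: [-0.2, 0.4, -1.9]
grip_width: 24.0
grip_force: 55.0
```

```bash
python3 -c "
from h import *
find(); S=ctrl.get_state(); print(S['position'],tray(S['position']),S['ft_force'],S['joints'][5])
s=snap('side'); cv2.imwrite('pics/u2.png',s['pixels'][...,::-1])
g=s['pixels'].min(2); print(g[285:335:2,366:436:2])"
```

```text
side 46 [10  7] [397. 298.] [ 7. 59.]
side 53 [10  7] [405. 306.] [ 4. 29.]
side 41 [10  7] [396. 311.] [-22.  29.]
side 116 [18 14] [393. 318.] [-45.  16.]
side 46 [10  7] [408. 321.] [-26.  -7.]
side 57 [12  8] [447. 324.] [ 32. -61.]
top 54 [8 8] [455. 215.] [ 30. -67.]
top 42 [7 8] [430. 241.] [-31. -17.]
top 61 [8 8] [422. 249.] [-48.  -1.]
[515.3504068  -60.04614857 167.04033198] [[-47.83882338 127.59555568]] [-0.73307479 -0.20644312 -2.62741754] 2.8331904878486838
[[ 50  52  54  61  62  57  31  29  29  31  27  21  31  49  70  80  79  81
   82  80  80  82  60  40  28  23  34  23  32  52  76 103 134 142 147]
 [ 51  49  38  40  30  32  24  28  31  24  30  51  70  79  80  80  82  80
   81  78  78  78  78  76  54  30  27  31  29  27  41  65  87 124 137]
 [ 41  31  30  26  26  28  26  27  31  37  42  53  81  81  79  80  79  82
   80  78  80  76  79  78  79  73  49  27  24  24  28  27  50  72 101]
 [ 29  29  24  24  29  26  30  33  41  40  39  35  56  80  82  77  82  79
   81  80  80  79  81  77  77  77  76  49  28  28  26  26  22  39  65]
 [ 24  27  23  29  26  36  39  43  39  42  5
[... 2301 characters left out ...]
  25  25  26  46  62  69  84  83 125 192 139  92
   85  88  97 126 103  75  75  77  76  80  75  78  77  75  74  77  77]
 [104 102 107  96  69  46  31  29  27  25  39  69  69  81  82  90  90  84
   87  91  92  92  85  74  73  77  77  77  77  78  72  75  77  76  77]
 [101 104 104 105 104  77  52  38  27  28  28  30  43  65  80  87  87  69
   70  85  91  91  66  72  77  77  75  79  77  78  79  73  78  76  75]
 [118 104 105 103 104 104  94  78  40  31  23  24  30  59  71  74  74  78
   74  70  61  83  73  80  76  76  75  77  79  79  78  78  78  75  77]
 [165 123 105 102 105 106 104 101  67  45  30  31  26  26  49  59  73  78
   77  77  74  76  75  75  79  79  78  73  77  76  77  78  78  79  76]]
```

Emit:
{"method": "step_arm", "body": {
  "series": [
    {"dp":[0,0,0],"yaw":0.14,"hand":255},
    {"dp":[0,0,0],"yaw":0.28,"hand":255},
    {"dp":[0.4,-0.8,0],"yaw":0.42,"hand":255},
    {"dp":[0.8,-1.8,0],"yaw":0.56,"hand":255},
    {"dp":[1.2,-2.8,0],"yaw":0.7,"hand":255},
    {"dp":[1.6,-3.8,0],"yaw":0.84,"hand":255},
    {"dp":[2,-4.8,0],"yaw":0.98,"hand":255},
    {"dp":[2.4,-5.6,0],"yaw":1.12,"hand":255}
  ]
}}

```text
t: 28.25
position: [539.5, -119.9, 165.9]
eef_rot: [3.049, -0.755, -0.0]
ft_force: [-1.1, -0.6, -1.8]
grip_width: 23.3
grip_force: 55.0
```

Emit:
{"method": "step_arm", "body": {
  "series": [
    {"dp":[0,0,0],"yaw":0.14,"hand":255},
    {"dp":[0,0,0],"yaw":0.28,"hand":255},
    {"dp":[0,0,0],"yaw":0.42,"hand":255},
    {"dp":[0,0,0],"yaw":0.42,"hand":255},
    {"dp":[0,0,0],"yaw":0.42,"hand":255},
    {"dp":[0,0,0],"yaw":0.42,"hand":255},
    {"dp":[0,0,0],"yaw":0.42,"hand":255},
    {"dp":[0,0,0],"yaw":0.42,"hand":255}
  ]
}}

```text
t: 29.05
position: [539.5, -118.3, 166.0]
eef_rot: [3.14, -0.112, 0.0]
ft_force: [-0.8, 0.2, -2.1]
grip_width: 23.2
grip_force: 55.0
```

```bash
python3 -c "
from h import *
S=ctrl.get_state(); print(S['position'],tray(S['position'])); M=R.from_rotvec(S['eef_rot']).as_matrix(); print(np.degrees(np.arctan2(M[1,1],M[0,1])))
s=snap('side');print(tilt(s,S))"
```

```text
[ 539.47433839 -118.25980557  165.96696593] [[-19.81133729  71.1575015 ]]
-94.07574823424248
[(np.float64(167.2), np.float64(29.0), 0), (np.float64(161.7), np.float64(28.0), 0), (np.float64(160.4), np.float64(30.0), 0), (np.float64(157.0), np.float64(31.0), 0), (np.float64(156.4), np.float64(32.0), 0)]
```

Emit:
{"method": "step_arm", "body": {
  "series": [
    {"dp":[-0.8,0.2,-2],"yaw":0,"hand":255},
    {"dp":[-0.8,0.2,-5],"yaw":0,"hand":255},
    {"dp":[-0.8,0.2,-7],"yaw":0,"hand":255},
    {"dp":[-0.8,0.2,-7.3],"yaw":0,"hand":255},
    {"dp":[0,0.2,-7.3],"yaw":0,"hand":255},
    {"dp":[0.8,0.1,-7.3],"yaw":0,"hand":255},
    {"dp":[1.6,0,-7.3],"yaw":0,"hand":255},
    {"dp":[2.4,0,-7.3],"yaw":0,"hand":255}
  ]
}}

```text
t: 29.9
position: [564.7, -118.5, 93.7]
eef_rot: [3.139, -0.11, 0.002]
ft_force: [0.4, 0.8, -0.9]
grip_width: 23.4
grip_force: 55.0
```

Emit:
{"method": "step_arm", "body": {
  "series": [
    {"dp":[0.4,0,0],"yaw":0,"hand":255},
    {"dp":[0.4,0,0],"yaw":0,"hand":255},
    {"dp":[0,0,2],"yaw":0,"hand":255},
    {"dp":[-0.5,1,5],"yaw":0,"hand":255},
    {"dp":[-1.5,4,8],"yaw":0,"hand":255},
    {"dp":[-3,8,8],"yaw":0,"hand":255},
    {"dp":[-5,12,8],"yaw":0,"hand":255},
    {"dp":[-6,16,8],"yaw":0,"hand":255}
  ]
}}

```text
t: 30.7
position: [501.7, 43.2, 173.3]
eef_rot: [-3.14, 0.111, 0.001]
ft_force: [0.6, -0.2, -2.5]
grip_width: 23.5
grip_force: 55.0
```

```bash
python3 -c "
from h import *
find(); S=ctrl.get_state(); print(S['position'],S['joints'],S['ft_force'])
s=snap('top'); cv2.imwrite('pics/v.png',s['pixels'][...,::-1]); np.save('t7.npy',s,allow_pickle=True)"
```

```text
side 42 [9 6] [405. 292.] [37. 63.]
side 50 [10  7] [405. 306.] [ 4. 29.]
side 38 [9 7] [396. 311.] [-23.  30.]
side 112 [18 14] [393. 318.] [-45.  16.]
side 44 [10  7] [408. 321.] [-26.  -7.]
side 56 [12  8] [447. 324.] [ 32. -61.]
top 56 [10  9] [396. 208.] [34. 56.]
top 57 [8 8] [455. 215.] [ 30. -68.]
top 59 [ 9 10] [412. 224.] [ 2. 22.]
top 44 [8 6] [412. 238.] [-27.  19.]
top 45 [7 9] [430. 241.] [-30. -17.]
top 59 [8 9] [411. 247.] [-46.  20.]
top 64 [9 8] [421. 249.] [-48.  -1.]
[501.49777623  45.5281628  173.30079781] [-1.45432828e-01  3.61465139e-01  1.53265063e+00  9.48365896e-04
  1.24842101e+00  1.49098895e+00] [-0.42079956 -0.04730169 -2.60711772]
```

Emit:
{"method": "step_arm", "body": {
  "series": [
    {"dp":[1.5,2,0],"yaw":0,"hand":255},
    {"dp":[4,5,0],"yaw":0,"hand":255},
    {"dp":[7,9,0],"yaw":0,"hand":255},
    {"dp":[9,11.5,-1],"yaw":0,"hand":255},
    {"dp":[9.8,12.3,-3.5],"yaw":0.06,"hand":255},
    {"dp":[9.8,12.3,-6],"yaw":0.12,"hand":255},
    {"dp":[9.8,12.3,-7.3],"yaw":0.12,"hand":255},
    {"dp":[9.8,12.3,-7.6],"yaw":0.12,"hand":255}
  ]
}}

```text
t: 31.65
position: [601.2, 163.8, 95.4]
eef_rot: [3.14, 0.074, -0.004]
ft_force: [-1.0, -0.2, -2.6]
grip_width: 23.4
grip_force: 55.0
```

Emit:
{"method": "step_arm", "body": {
  "newtons": 4,
  "series": [
    {"dp":[0,0,0],"yaw":0,"hand":255},
    {"dp":[0,0,0],"yaw":0,"hand":255},
    {"dp":[0,0,0],"yaw":0,"hand":255},
    {"dp":[0,0,0],"yaw":0,"hand":255},
    {"dp":[0,0,0],"yaw":0,"hand":255},
    {"dp":[0,0,0],"yaw":0,"hand":255},
    {"dp":[0,0,0],"yaw":0,"hand":255},
    {"dp":[0,0,0],"yaw":0,"hand":255}
  ]
}}

```text
t: 32.45
position: [601.5, 164.8, 96.9]
eef_rot: [-3.141, -0.078, -0.0]
ft_force: [-0.0, -0.3, -1.2]
grip_width: 23.9
grip_force: 4.0
```

```bash
python3 -c "
from h import *
S=ctrl.get_state(); print(S['position'],S['ft_force'],S['grip_width'])
s=snap('side');print(tilt(s,S))"
```

```text
[601.48050738 164.81704919  96.94130979] [-0.03260617 -0.29900638 -1.22664075] 23.874455973277435
[(np.float64(136.9), np.float64(29.0), 0), (np.float64(135.6), np.float64(31.0), 0), (np.float64(134.7), np.float64(30.0), 0), (np.float64(133.4), np.float64(28.0), 0), (np.float64(133.4), np.float64(27.0), 0)]
```

Emit:
{"method": "step_arm", "body": {
  "newtons": 4,
  "series": [
    {"dp":[0,0,-0.6],"yaw":0,"hand":255},
    {"dp":[0,0,-0.9],"yaw":0,"hand":255},
    {"dp":[-0.7,0,-1.0],"yaw":0,"hand":255},
    {"dp":[-1.6,0,-1.2],"yaw":0,"hand":255},
    {"dp":[-2.5,0,-1.5],"yaw":0,"hand":255},
    {"dp":[-3.3,0,-1.8],"yaw":0,"hand":255},
    {"dp":[-4.1,0,-2.2],"yaw":0,"hand":255},
    {"dp":[-4.7,0,-2.5],"yaw":0,"hand":255}
  ]
}}

```text
t: 33.3
position: [553.9, 164.8, 71.8]
eef_rot: [-3.141, -0.078, -0.001]
ft_force: [3.0, -0.1, 4.8]
grip_width: 23.7
grip_force: 4.0
```

```bash
python3 -c "
from h import *
S=ctrl.get_state(); print(S['position'],S['ft_force'],S['grip_width'])
s=snap('side');print(tilt(s,S))"
```

```text
[553.92289607 164.82067912  71.81559216] [ 2.95943646 -0.07880979  4.78177833] 23.65429947908677
[(np.float64(157.5), np.float64(6.0), 3), (np.float64(157.5), np.float64(5.0), 3), (np.float64(157.5), np.float64(3.0), 3), (np.float64(154.4), np.float64(4.0), 3), (np.float64(153.5), np.float64(7.0), 3)]
```

Emit:
{"method": "step_arm", "body": {
  "series": [
    {"dp":[-0.3,0,-0.1],"yaw":0,"hand":255},
    {"dp":[-0.3,0,0],"yaw":0,"hand":230},
    {"dp":[-0.3,0,0.1],"yaw":0,"hand":100},
    {"dp":[-0.3,0,0.1],"yaw":0,"hand":0},
    {"dp":[-0.3,0,0.1],"yaw":0,"hand":0},
    {"dp":[-0.3,0,0.1],"yaw":0,"hand":0},
    {"dp":[-0.3,0,0.1],"yaw":0,"hand":0},
    {"dp":[-0.3,0,0.1],"yaw":0,"hand":0}
  ]
}}

```text
t: 34.15
position: [551.5, 164.8, 72.9]
eef_rot: [-3.141, -0.078, 0.0]
ft_force: [-0.8, 0.3, 0.5]
grip_width: 69.7
grip_force: 0.0
```

Emit:
{"method": "step_arm", "body": {
  "series": [
    {"dp":[0,0,0.5],"yaw":0,"hand":0},
    {"dp":[0,0,2],"yaw":0,"hand":0},
    {"dp":[0,0,5],"yaw":0,"hand":0},
    {"dp":[0,0,9],"yaw":0,"hand":0},
    {"dp":[0,0,13],"yaw":0,"hand":0},
    {"dp":[-4,0,16],"yaw":0,"hand":0},
    {"dp":[-8,0,18],"yaw":0,"hand":0},
    {"dp":[-12,0,18],"yaw":0,"hand":0}
  ]
}}

```text
t: 34.95
position: [430.9, 164.9, 255.7]
eef_rot: [-3.14, -0.078, -0.009]
ft_force: [0.4, 0.3, -0.7]
grip_width: 88.2
grip_force: 0.0
```

```bash
python3 -c "
from h import *
find(); S=ctrl.get_state(); print(S['position'],S['ft_force'],S['grip_width'])
s=snap('side')
for z in (67,71,75):
  print(z,tilt(s,dict(S,position=[551,164.8,z],eef_rot=[-3.141,-.078,0]))[:3])
t=snap('top'); r=np.load('top0.npy',allow_pickle=True).item(); s0=np.load('side0.npy',allow_pickle=True).item()
def dark(a,b):  # changes around bystanders
  return [int((np.abs(a['pixels'][v0:v1,u0:u1].astype(int)-b['pixels'][v0:v1,u0:u1]).max(2)>60).sum()) for u0,u1,v0,v1 in ((228,275,112,160),(230,292,260,280),(300,335,75,140),(342,375,90,140))]
print(dark(t,r))"
```

```text
side 38 [9 6] [405. 292.] [37. 63.]
side 49 [10  7] [405. 306.] [ 4. 29.]
side 34 [9 6] [396. 310.] [-22.  30.]
side 106 [17 13] [393. 318.] [-45.  15.]
side 40 [8 7] [408. 321.] [-26.  -7.]
side 53 [11  8] [447. 324.] [ 32. -61.]
top 55 [10  9] [396. 208.] [34. 56.]
top 57 [8 8] [455. 215.] [ 30. -68.]
top 59 [ 9 10] [412. 224.] [ 2. 22.]
top 44 [8 6] [412. 238.] [-27.  19.]
top 45 [7 9] [430. 241.] [-30. -17.]
top 59 [8 9] [411. 247.] [-46.  20.]
top 64 [9 8] [421. 249.] [-48.  -1.]
[427.6721272  165.07514044 254.1736275 ] [-0.1887793  -0.35909375 -0.12597457] 88.10218352668485
67 [(np.float64(171.1), np.float64(4.0), 3), (np.float64(169.9), np.float64(6.0), 3), (np.float64(169.9), np.float64(5.0), 3)]
71 [(np.float64(184.5), np.float64(4.0), 3), (np.float64(182.4), np.float64(2.0), 0), (np.float64(179.3), np.float64(3.0), 0)]
75 [(np.float64(187.2), np.float64(3.0), -3), (np.float64(184.0), np.float64(2.0), -3), (np.float64(181.8), np.float64(3.0), 0)]
[0, 451, 0, 0]
```

Emit:
{"method": "step_arm", "body": {
  "series": [
    {"dp":[-1,4,0],"yaw":0,"hand":0},
    {"dp":[-2,8,0],"yaw":0,"hand":0},
    {"dp":[-4,12,0],"yaw":0,"hand":0},
    {"dp":[-6,16,0],"yaw":0,"hand":0},
    {"dp":[-8,20,0],"yaw":0,"hand":0},
    {"dp":[-10,24,0],"yaw":0,"hand":0},
    {"dp":[-12,28,0],"yaw":0,"hand":0},
    {"dp":[-13,30,0],"yaw":0,"hand":0}
  ]
}}

```text
t: 35.95
position: [300.7, 468.0, 252.1]
eef_rot: [-3.14, -0.081, 0.001]
ft_force: [-0.1, -0.9, -0.4]
grip_width: 88.1
grip_force: 0.0
```

```bash
python3 -c "
from h import *
from scipy.optimize import differential_evolution
t=snap('top'); d=snap('side'); L=lambda f:np.load(f,allow_pickle=True).item()
df=lambda a,b,u0,u1,v0,v1:int((np.abs(a['pixels'][v0:v1,u0:u1].astype(int)-b['pixels'][v0:v1,u0:u1]).max(2)>60).sum())
r=L('top0.npy'); print('bystanders',[df(t,r,*w) for w in((228,275,112,160),(230,292,262,280),(300,335,75,140),(342,375,90,140))])
print('marker side',df(d,L('side0.npy'),258,300,250,276))
r=L('top2.npy')
m=np.zeros((480,640),np.uint8)
for a,b,z in ((84,114,26),):
  q=proj(t,[np.r_[C+i*a*X+j*b*Y,z] for i,j in((-1,-1),(1,-1),(1,1),(-1,1))]).astype(np.int32); cv2.polylines(m,[q],True,255,3)
D=np.abs(t['pixels'].astype(int)-r['pixels']).max(2)>40; print('tray rim changed',int((D&(m>0)).sum()),'of',int((m>0).sum()))
def gm(s):
  g=cv2.GaussianBlur(cv2.cvtColor(s['pixels'],cv2.COLOR_RGB2GRAY),(0,0),1.2).astype(float); return np.hypot(cv2.Sobel(g,-1,1,0),cv2.Sobel(g,-1,0,1))
G={'t':gm(t),'d':gm(d)}
F=[(59,29.5),(59,-29.5),(-59,-29.5),(-59,29.5)]
E=[((*F[i],60),(*F[(i+1)%4],60)) for i in range(4)]
Es=E+[((*F[i],0),(*F[i],60)) for i in (0,3,2,1)][:3]+[((59,29.5,0),(-59,29.5,0))]
k=np.linspace(0,1,40)[:,None]
def cost(p):
  x,y,yaw,th=p; M=R.from_euler('ZY',[np.pi+yaw,-th]).as_matrix(); tot=0
  o=np.array([x,y,4]); c=0
  for s,n,ed in((t,'t',E),(d,'d',Es)):
    for a,b in ed:
      P=(np.array(a)*(1-k)+np.array(b)*k); W=P@M.T; W=W+o+[0,0,59*abs(np.sin(th))]
      q=proj(s,W); tot+=cv2.remap(G[n],q[:,0].astype(np.float32),q[:,1].astype(np.float32),1).mean()
  return -tot
R_=differential_evolution(cost,[(535,575),(155,175),(-.1,.2),(-.15,.15)],seed=1,maxiter=60,popsize=12)
print(R_.x.round(3),R_.fun); 
for th in(-.1,-.05,0,.05,.1): print(th,round(cost([*R_.x[:3],th]),1))
S=ctrl.get_state(); print(S['t'],S['position'])"
```

```text
bystanders [0, 0, 0, 0]
marker side 164
tray rim changed 3 of 1882
[5.38997e+02 1.63866e+02 1.03000e-01 2.50000e-02] -1529.2530496280497
-0.1 -1282.0
-0.05 -1384.7
0 -1487.0
0.05 -1477.1
0.1 -1242.0
36.05 [301.02215814 467.34221996 251.92728774]
```

```bash
python3 -c "
from h import *
t=snap('top'); g=t['pixels'].max(2); q=proj(t,[(551,165,114),(539,164,114),(551,165,64),(576,169,4)]); print(q.round(1))
u,v=q[0].astype(int); w=g[v-14:v+18,u-14:u+16]; print(w[::2,::2])
r=np.load('top0.npy',allow_pickle=True).item(); print(proj(r,[(573.5,165.5,114)]).round(1)); 
def c(g,u,v):
  m=(g[v-15:v+20,u-15:u+15]<32); y,x=np.nonzero(m); return (x.mean()+u-15).round(1),(y.mean()+v-15).round(1),m.sum(),y.min()+v-15,y.max()+v-15
print(c(g,u,v),c(r['pixels'].max(2),*proj(r,[(573.5,165.5,114)])[0].astype(int)))"
```

```text
[[245.8 210.8]
 [246.  216.9]
 [248.8 217.2]
 [250.8 212.5]]
[[164 163 139 102 131 168 173 172 169 167 164 172 171 169 171]
 [165 164 139 128 159 174 175 174 174 165 155 172 175 175 174]
 [165 163 138 129 159 168 168 168 167 161 152 165 168 168 168]
 [162 161 139 128 152 156 156 156 156 155 149 155 156 156 156]
 [161 159 140 128 151 155 156 156 156 155 150 155 156 156 157]
 [161 159 139 128 150 142 130 129 128 127 124 143 156 156 157]
 [164 160 137 124 141  90  49  46  45  46  45 109 154 157 156]
 [166 159 137 116 136  70  39  42  44  46  40  75 144 155 156]
 [166 159 136 117 137  72  43  47  49  49  45  39 122 155 156]
 [165 160 137 117 136  73  45  48  52  54  49  21  87 150 157]
 [164 160 135 114 137  73  44  47  49  53  47  16  68 148 156]
 [164 162 135 110 140  94  28  23  24  25  22   8  67 147 156]
 [163 164 136 107 145 130  47   4   4   4   5   2  68 148 156]
 [161 162 136 101 143 150  97  23   3   4   6   5  67 148 157]
 [157 158 135 100 144 155 133  67  39  38  37  39  84 148 156]
 [155 154 133 101 143 156 154 137 127 127 123 126 144 155 156]]
[[246.2 199.4]]
(np.float64(249.6), np.float64(219.7), np.int64(73), np.int64(213), np.int64(223)) (np.float64(248.7), np.float64(206.4), np.int64(77), np.int64(198), np.int64(210))
```

```bash
python3 -c "
from cell import ctrl
print(ctrl.close_job())"
```

```text
the job is handed in; nothing more can be done
None
```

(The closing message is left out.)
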